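Load the keyed vial rack into the autosampler dock and lock it

ROBOT

A 6-joint arm with a two-finger parallel gripper is mounted at the origin on the work surface. World frame = base frame: x ahead of the robot, y to its left, z up, the work surface at z = 0. Lengths are in m, angles in rad, forces in N, time in s.
With the tool pointing down it reaches from about 0.225 to 0.725 m from the base axis. Payload 3.1 kg.
Tool frame: the origin (TCP) lies midway between the tips of the shut fingers; the grasp point (between the pads) lies 19 mm behind it (ctrl.grip_point_offset is the distance from the TCP to the grasp point, in m); z points along the fingers, y is the direction in which the jaws open and shut (so a half turn about z gives the same grasp; the last joint's range is limited). The gripper opens to 85 mm and grips with 20 to 120 N. Pads are 22 mm wide; open, the fingers measure 114 mm over their backs; the gripper's body (76 mm by 85 mm) begins 54 mm behind the grasp point. The pads swing forward as they close: fully open they stand 13 mm farther back than shut.
Start: joints at [-1.399, 0.048, 0.099, 1.622, 0, 1.443], TCP at [0.155, -0.502, 0.231] pointing down, gripper open.
Joint ranges: [-2.91, 2.91], [-0.99, 1.94], [-1.21, 1.42], [-2.12, 2.29], [-1.49, 1.47], [-3.14, 3.14]. Speed limits (rad/s): [2.79, 2.79, 3.14, 3.14, 3.14, 3.14].

INTERFACE

Orientations are given as [roll, pitch, yaw] about the fixed x, y, z axes, in that order (R = Rz(yaw) Ry(pitch) Rx(roll)).
In Python, from workcell import readout, capture, job, recognise, ctrl gives the robot as it stands. The module is installed in compiled form; this text tells all that it offers.
- The arm moves only by the tool servo_tool, never from a script. Its argument "steps" is a list of rows, each a list of 5 numbers: the shift along the tool's x, y, z in mm, then the turn about the tool's z in rad, then the finger opening in mm, from 0 to 85.4. A call has 1 to 8 rows; each row shifts and turns the commanded pose from where the row before left it, along the tool's axes as they then stand; what a row does not reach is not made up. A row lasts 1/8 s, in which the tool goes at most 62.5 mm and 10.7 degrees, less where a joint would pass 70% of its speed; a pose out of reach is approached as far as the arm can. A call with a gripper value outside its range is refused whole. The fingers move at their own pace and stop on an object; "force" is the grip in N (left out, the last holds). Time passes only in rows, so rows that do not move let the fingers close. It gives the time, the measured TCP pose, the force and the opening at its end, in the units of the state.
- readout.get_obs(): the state, without advancing time (a new reading comes with each control period).
- capture(name): name is "scene" or "side" or "wrist"; returns a dict with "frame" (480x640x3 uint8, red, green, blue), "fx", "fy", "cx", "cy" (pixels), "k1" (the pictures are not rectified: a ray, as slopes to the right and down, at radius r is drawn at 1 + k1 r^2 times it, then the intrinsics apply), "view" (4x4, takes a point from world to camera coordinates). Camera axes: x right, y up, looking along -z (the intrinsics and any distortion apply to the point x, -y, -z); pixel columns grow to the right and rows downward; lengths in m; the calibration is good to about 2 mm. A picture is of the moment at which its call begins. There is no depth.
- job.finish_job(): hands the job in, once; it reports no verdict.
Trained networks look in a picture, given as the dict that the camera call returned (one of the last four; its "shot" number tells which), for a name from the list of things; names that differ only in an ending like _2 or _b are one class to them, and where a whole thing is asked for, a point or a joint stands for the part that bears it (a point fixed in the world has none). Each returns a list of dicts, best first, with "p" (0 to 1); they miss things now and then, are a little off and sometimes report something else, mostly with a low value. They report only what shows in the picture. A call takes as long as a camera call.
- recognise(picture, label): "centre" ([row, column] in pixels, amid what is visible of it).
The state is a dict: "t": time; "q": joint angles; "joint_vel": joint speeds; "joint_efforts": joint torques, N m; "eef_pos": TCP position; "orientation": TCP orientation; "force": force on the tool from outside, world axes, zero at the start; "ft_torque": the same for the moment, N m; "finger_gap": finger opening in m.
Only numpy, scipy, OpenCV 4.12 (cv2) and the standard library are available. Lean on these libraries where they do the work, as an engineer would, in place of code of your own. Each camera call takes 0.05 s, during which the arm holds its last target.

TASK

Load the blue vial rack into the ivory autosampler dock: the red-gripped slide lock is in the way, so draw it back, turn the rack until its outline matches the one-way pocket, and lower it in gently (do not let it drop) until it lies fully down on the pocket floor. Then push the slide lock fully home over the rack's rim, and let go. Leave the two bottles and the tin where they stand.

Things in the scene. Friction and masses are not known exactly. Their poses are not given: they have to be found in the camera images.
- rack: Loose blue vial rack, about 0.28 kg, upright on the bench at any yaw; origin at its underside below its grip post, z up. Keyed flange 14 mm thick: rectangle x -52..52, y -35..35 mm, with the corner x > 18, y < -9 missing, and a key tab x -64..-52, y 6..28. On it a raised body up to z 30 mm within x -46..46, y -31..13 (same corner missing) with seven capped amber vials up to z 40 mm
- rack_post (a point): centre of the top of the rack's square grey grip post, above the rack's origin: 24 x 24 mm, faces square to the rack's x and y, from z = 30 to 80 mm in the rack's frame
- rack_key (a point): on the rack's key tab: at x -58, y 17, z 0 mm in the rack's frame (underside of the tab, its middle across y)
- dock: Fixed ivory dock on the bench, at a varying yaw, x -80..76, y -58..142 mm, top at z 24 mm; origin on the bench under the pocket's middle, z up. Two aluminium guide rails up to z 33 mm stand beside the lock's track: x 20..26 and -26..-20, y 60..138 mm
- pocket (a point): centre of the pocket's dark floor, at x 0, y 0, z 8 mm in the dock's frame. Outline = the rack flange's, 2.5 mm wider all round: x -54.5..54.5, y -37.5..37.5 mm, corner x > 20.5, y < -11.5 filled up to the dock's top, key slot x -66.5..-54.5, y 3.5..30.5. The rack fits only at the dock's own yaw (not a half turn); seated, its origin is at this point
- dock_keyway (a point): on the floor of the pocket's key slot: at x -58, y 17, z 8 mm in the dock's frame; coincides with rack_key when the rack is seated
- lock (a joint): slide lock, m: 0 = fully drawn back from the pocket, 0.060 = fully home at its stop; slides along the dock's -y as the value grows, about 2 N of friction, stays where left. Aluminium tongue x -18..18, z 25.5..31.5 mm in the dock's frame, its tip at y = 81 mm minus the joint value. It starts over the pocket's edge; above 0.040 it is in the way of the rack
- lock_grip (a point): centre of the top of the lock's red grip, an upright block 16 x 16 mm square to the dock's x and y, from z = 31.5 to 66 mm in the dock's frame; at dock x = 0, y = 123 mm minus the joint value
- solvent: loose amber glass bottle, diameter 60, height 160 mm, origin at the centre of its base; leave it alone
- standard: loose white bottle with red cap, diameter 36, height 100 mm, origin at the centre of its base; leave it alone
- tin: loose steel tin, diameter 52, height 45 mm, origin at the centre of its base; leave it alone

How it is judged:
By the outcome, as a careful person would: the job done as asked, in the order asked, and still so for the second after the job is handed in, with the robot touching nothing.
It also fails if it takes over 66 s, if anything falls off the work surface, if the arm or the gripper's body presses on something with over 40 N, if the wrist force passes 120 N, or if a joint passes its speed limit or range.

## Working session

There is one attempt and no reset: what is moved stays moved. The work goes in short steps, Python scripts to look and compute and a tool call to move; the robot and the scene stay as the last step left them, time stands still between calls to the robot, and variables do not carry over. Pictures are saved under pics/ and viewed, and the job is handed in when it is done.

Besides the shell and the picture viewer there is one more tool, called after "Request:" in YAML: its name, and indented under it one key for each argument. servo_tool: Moves the arm, as the interface text tells. Its arguments: {"type":"object","properties":{"steps":{"type":"array"},"force":{"type":"number"}},"required":["steps"]}

```bash
mkdir -p pics; cat > h.py <<'E'
import numpy as np,cv2
from workcell import readout,capture,job,recognise,ctrl
def proj(c,P):
    P=np.atleast_2d(P);V=np.array(c["view"]);p=(V[:3,:3]@P.T).T+V[:3,3]
    a=np.c_[p[:,0],-p[:,1]]/(-p[:,2:3]);r2=(a**2).sum(1,keepdims=True);a=a*(1+c["k1"]*r2)
    return np.c_[a[:,0]*c["fx"]+c["cx"],a[:,1]*c["fy"]+c["cy"]]
def ray(c,uv):
    V=np.array(c["view"]);d=np.array([(uv[0]-c["cx"])/c["fx"],(uv[1]-c["cy"])/c["fy"]]);a=d.copy()
    for _ in range(20):a=d/(1+c["k1"]*(a@a))
    R=V[:3,:3];return -R.T@V[:3,3],R.T@np.array([a[0],-a[1],-1])
def atz(c,uv,z):
    o,d=ray(c,uv);return o+d*(z-o[2])/d[2]
def save(c,n): cv2.imwrite("pics/"+n+".png",c["frame"][:,:,::-1])
E
python3 - <<'E'
from h import *
o=readout.get_obs();print(o)
for n in["scene","side","wrist"]:
    c=capture(n);save(c,n+"0");V=np.array(c["view"]);print(n,-V[:3,:3].T@V[:3,3],c["fx"],c["k1"])
    for l,z in[("rack_post",.08),("rack_key",.0),("pocket",.008),("dock_keyway",.008),("lock_grip",.066),("solvent",.08),("standard",.05),("tin",.03)]:
        for r in recognise(c,l)[:2]:print(l,np.round(r["centre"]),round(r["p"],2),np.round(atz(c,r["centre"][::-1],z),3))
E
```

```text
{'t': 0.0, 'q': array([-1.39881386e+00,  4.87312441e-02,  9.75973758e-02,  1.62197177e+00,
        1.17584778e-05,  1.44300862e+00]), 'joint_vel': array([ 0.00145532, -0.00066357, -0.00031694, -0.00096704, -0.00089659,
        0.00065356]), 'joint_efforts': array([ 4.73203454e-04, -3.38784099e+01,  3.20013463e+01,  2.02540762e-02,
       -1.05142019e-04, -5.62135043e-06]), 'eef_pos': array([ 0.15492746, -0.50099463,  0.23012705]), 'orientation': array([-3.13930367e+00, -3.05961535e-04,  2.99769814e-01]), 'force': array([-0.10543029,  0.09320916,  0.5315037 ]), 'ft_torque': array([0.03341788, 0.00174727, 0.0227358 ]), 'finger_gap': 0.08549070279008424}
scene [1.08366507 0.10008458 0.76008253] 556.5763910342055 -0.1235296812626145
rack_post [236. 191.] 0.83 [ 0.586 -0.209  0.08 ]
rack_post [327. 440.] 0.6 [0.674 0.189 0.08 ]
rack_key [239. 188.] 0.87 [ 0.533 -0.248  0.   ]
pocket [293. 492.] 0.94 [0.55  0.278 0.008]
dock_keyway [294. 491.] 0.61 [0.554 0.276 0.008]
lock_grip [286. 502.] 0.7 [0.576 0.279 0.066]
solvent [243. 344.] 0.92 [0.552 0.031 0.08 ]
solvent [290. 491.] 0.68 [0.597 
[... 218 characters left out ...]
4288832
rack_post [189. 358.] 0.56 [ 0.518 -0.155  0.08 ]
rack_key [187. 359.] 0.69 [ 0.531 -0.262  0.   ]
pocket [404. 279.] 0.62 [0.55  0.275 0.008]
pocket [398. 274.] 0.55 [0.559 0.267 0.008]
dock_keyway [407. 275.] 0.77 [0.555 0.281 0.008]
dock_keyway [260. 324.] 0.38 [ 0.553 -0.023  0.008]
lock_grip [400. 273.] 0.89 [0.548 0.302 0.066]
lock_grip [338. 234.] 0.66 [0.634 0.22  0.066]
solvent [261. 320.] 0.6 [0.543 0.047 0.08 ]
solvent [183. 355.] 0.17 [ 0.527 -0.173  0.08 ]
standard [200. 334.] 0.96 [ 0.562 -0.146  0.05 ]
tin [340. 233.] 0.74 [0.646 0.199 0.03 ]
tin [186. 355.] 0.39 [ 0.534 -0.224  0.03 ]
wrist [ 0.23657623 -0.47620335  0.37412133] 408.97569899425486 -0.043121128565005155
```

View pics/scene0.png

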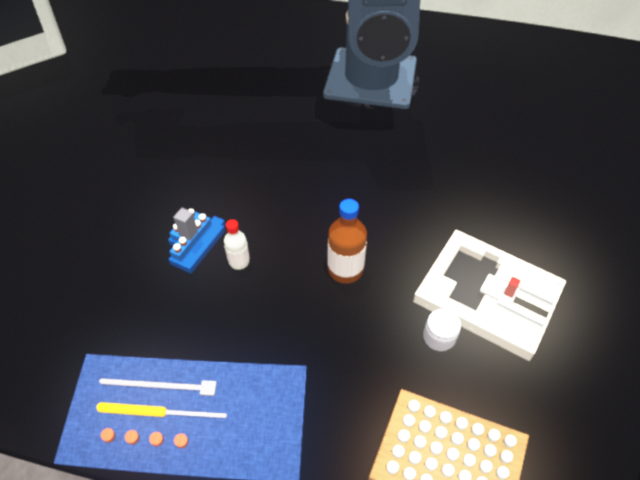

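View pics/side0.png

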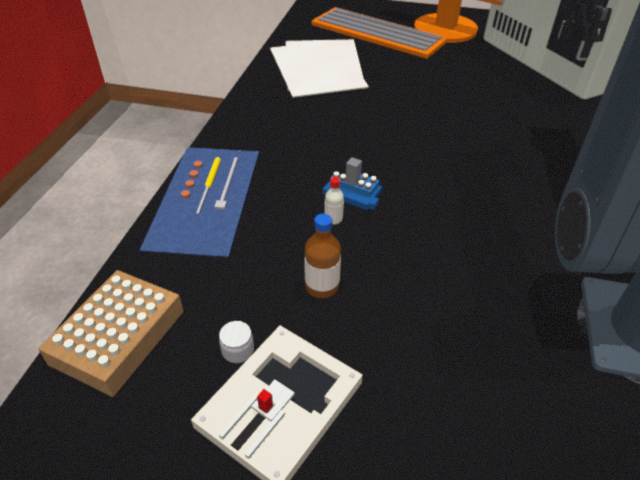

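View pics/wrist0.png

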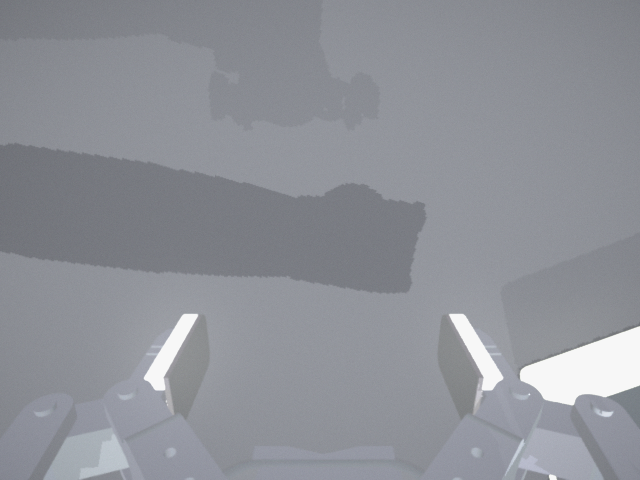

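The scene view shows the rack at about (190,240), dock at (490,290) with red grip (512,287), white bottle close to the rack. I'll zoom in to pick corners.

```bash
python3 - <<'E'
import cv2,numpy as np
a=cv2.imread("pics/scene0.png");b=cv2.imread("pics/side0.png")
def crop(im,x,y,w,h,s,n):
    c=cv2.resize(im[y:y+h,x:x+w],None,fx=s,fy=s,interpolation=cv2.INTER_CUBIC)
    for i in range(0,w,10):
        cv2.putText(c,str(x+i),(i*s,8),0,.3,(0,255,255));cv2.line(c,(i*s,10),(i*s,14),(0,255,255))
    for j in range(0,h,10):cv2.putText(c,str(y+j),(0,j*s+3),0,.3,(0,255,255))
    cv2.imwrite("pics/"+n,c)
crop(a,405,225,170,135,4,"z1.png");crop(b,185,320,185,160,4,"z2.png")
crop(a,150,190,110,90,7,"z3.png");crop(b,310,140,90,85,7,"z4.png")
E
```

```text
(no output)
```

View pics/z1.png

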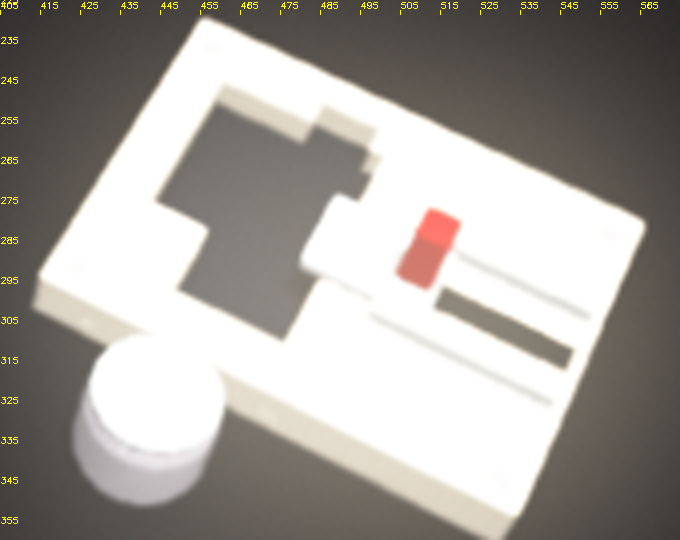

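View pics/z2.png

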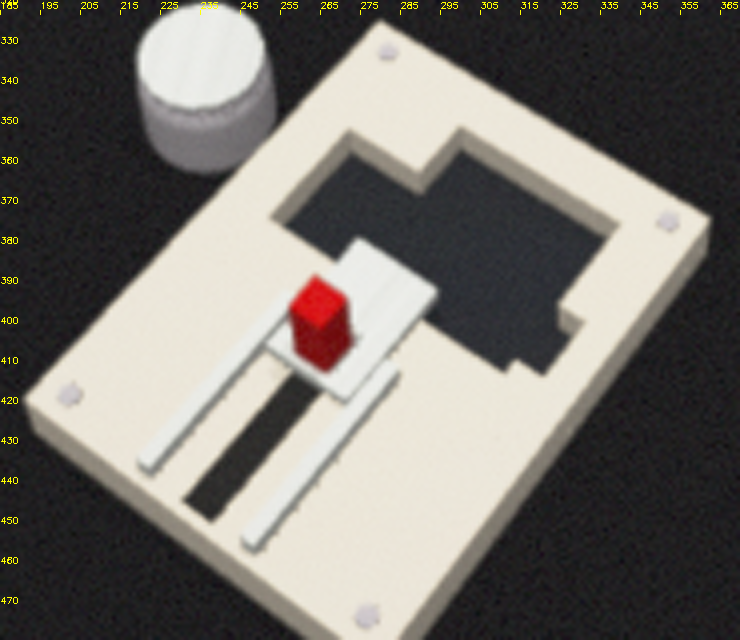

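View pics/z3.png

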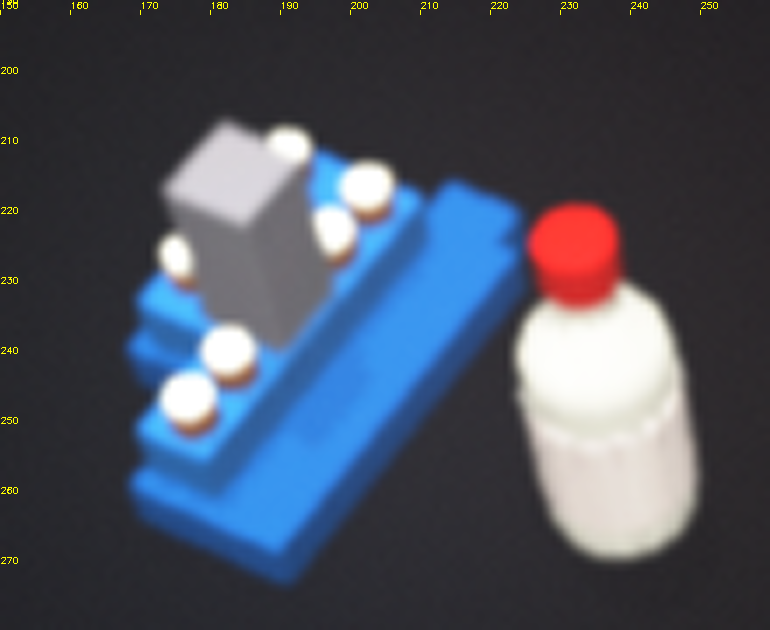

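View pics/z4.png

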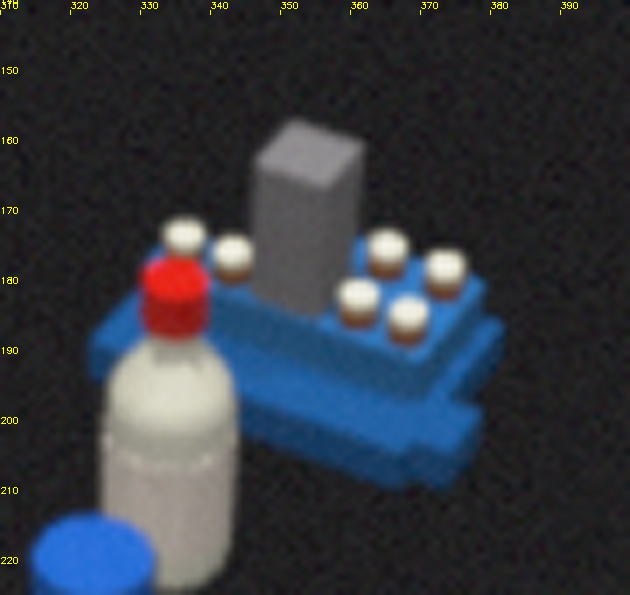

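```bash
cat > fit.py <<'E'
from h import *
from scipy.optimize import least_squares
A=lambda L,x0,y0,s:[((np.array(m)*1.0),(x0+p[0]/s,y0+p[1]/s)) for m,p in L]
def fit(sets,p0,z0=0):
    def P(p,m):
        c,s=np.cos(p[2]),np.sin(p[2]);m=np.array(m)/1000
        return np.c_[p[0]+c*m[:,0]-s*m[:,1],p[1]+s*m[:,0]+c*m[:,1],m[:,2]+z0]
    f=lambda p:np.concatenate([(proj(c,P(p,[k[0] for k in K]))-np.array([k[1] for k in K])).ravel() for c,K in sets])
    r=least_squares(f,p0,loss="soft_l1");return r.x,f(r.x).reshape(-1,2)
E
python3 - <<'E'
from fit import *
import pickle
cs=capture("scene");cd=capture("side");pickle.dump({k:dict(x) for k,x in(("s",cs),("d",cd))},open("cams.pkl","wb"))
D1=A([((-80,-58,24),(205,18)),((-80,142,24),(645,220)),((76,142,24),(517,515)),((76,-58,24),(40,275)),((-54.5,-37.5,24),(222,87)),((54.5,37.5,8),(285,340)),((54.5,-11.5,8),(178,290)),((20.5,-37.5,8),(157,200)),((20.5,-11.5,8),(208,230))],405,225,4)
D2=A([((76,-58,24),(380,22)),((-80,-58,24),(710,218)),((76,142,24),(27,400)),((54.5,37.5,24),(272,216)),((54.5,-11.5,24),(350,130)),((20.5,-11.5,24),(420,177)),((20.5,-37.5,24),(462,128)),((-54.5,-37.5,24),(620,223))],185,320,4)
for n,s in(("both",[(cs,D1),(cd,D2)]),("sc",[(cs,D1)]),("sd",[(cd,D2)])):
    p,r=fit(s,[.55,.28,-.3]);print(n,p.round(4),np.abs(r).max());
    if n=="both":pd=p;print(r.round(1).tolist())
# lock joint from grip top
for c,uv in((cs,(405+440/4,225+230/4)),(cd,(185+320/4,320+292/4))):
    w=atz(c,uv,.066);d=w[:2]-pd[:2];print("grip dock",-np.sin(pd[2])*d[0]+np.cos(pd[2])*d[1],np.cos(pd[2])*d[0]+np.sin(pd[2])*d[1])
R1=A([((52,35,14),(278,553)),((-52,35,14),(523,252)),((52,-9,14),(135,480)),((-64,28,14),(520,213)),((-64,6,14),(455,180)),((12,12,80),(243,228)),((-12,12,80),(310,165)),((-12,-12,80),(225,120)),((12,-12,80),(163,188))],150,190,7)
R2=A([((-12,12,80),(325,187)),((12,12,80),(255,160)),((12,-12,80),(293,122)),((-12,-12,80),(362,148)),((-64,28,14),(452,450)),((-64,6,14),(482,405)),((-52,35,14),(400,460))],310,140,7)
for n,s in(("both",[(cs,R1),(cd,R2)]),("sc",[(cs,R1)]),("sd",[(cd,R2)])):
    p,r=fit(s,[.56,-.21,-.8]);print(n,p.round(4),np.abs(r).max());
    if n=="both":print(r.round(1).tolist())
for l,h in(("solvent",.16),("standard",.1),("tin",.045)):
  for c in(cs,cd):
    q=recognise(c,l)[0];print(l,q["p"],atz(c,q["centre"][::-1],h/2).round(3))
E
```

```text
both [ 0.5347  0.2345 -0.3782] 5.539333021143534
[[-0.4, -1.0], [-0.5, -0.2], [-0.5, -1.0], [0.1, -1.5], [0.2, -3.4], [-2.6, 5.5], [-3.8, 3.9], [-4.1, 4.4], [-2.5, 4.0], [0.2, 1.1], [0.3, 1.7], [-0.6, 1.1], [-1.2, 1.6], [-0.0, 0.5], [0.0, -0.1], [-0.2, 0.3], [0.9, 1.5]]
sc [ 0.5331  0.2366 -0.3815] 4.867187053513817
sd [ 0.5351  0.2326 -0.3742] 1.1835439578165392
grip dock 0.07154723462055286 0.004901081373183975
grip dock 0.06565982795592809 0.0026528155835463495
both [ 0.5432 -0.2364 -0.2766] 2.148494880455246
[[0.2, -0.6], [-0.6, -0.5], [-0.6, 0.1], [0.3, -0.9], [-0.7, -0.5], [0.4, -1.2], [-0.6, -2.1], [-0.3, -0.6], [-0.1, -0.6], [-0.5, 0.7], [-1.2, 1.0], [-1.2, 0.4], [-0.5, 0.1], [-1.1, 1.3], [-0.8, 1.7], [-0.5, -0.1]]
sc [ 0.5445 -0.2355 -0.2854] 1.41227098276687
sd [ 0.5421 -0.2391 -0.2725] 0.9158917522676404
solvent 0.96 [0.553 0.032 0.08 ]
solvent 0.69 [0.54  0.049 0.08 ]
standard 0.92 [ 0.571 -0.141  0.05 ]
standard 0.65 [ 0.563 -0.145  0.05 ]
tin 0.57 [0.645 0.197 0.022]
tin 0.56 [0.645 0.19  0.023]
```

```bash
python3 - <<'E'
from fit import *
import pickle
k=pickle.load(open("cams.pkl","rb"));cs,cd=k["s"],k["d"]
D1=A([((-80,-58,24),(205,18)),((-80,142,24),(645,220)),((76,142,24),(517,515)),((76,-58,24),(40,275)),((-54.5,-37.5,24),(222,87)),((54.5,37.5,24),(285,340)),((54.5,-11.5,24),(178,290)),((20.5,-37.5,24),(157,200)),((20.5,-11.5,24),(208,230))],405,225,4)
D2=A([((76,-58,24),(380,22)),((-80,-58,24),(710,218)),((76,142,24),(27,400)),((54.5,37.5,24),(272,216)),((54.5,-11.5,24),(350,130)),((20.5,-11.5,24),(420,177)),((20.5,-37.5,24),(462,128)),((-54.5,-37.5,24),(620,223))],185,320,4)
for n,s in(("both",[(cs,D1),(cd,D2)]),("sc",[(cs,D1)]),("sd",[(cd,D2)])):
    p,r=fit(s,[.55,.28,-.3]);print(n,p.round(4),np.abs(r).max());
    if n=="both":pd=p;print(r.round(1).tolist())
for c,uv in((cs,(405+440/4,225+230/4)),(cd,(185+320/4,320+292/4))):
    w=atz(c,uv,.066);d=w[:2]-pd[:2];print(w,"grip dock",-np.sin(pd[2])*d[0]+np.cos(pd[2])*d[1],np.cos(pd[2])*d[0]+np.sin(pd[2])*d[1])
E
cat >> h.py <<'E'
def go(x,y,z,yaw):
    "tool-axis shift from measured pose to target, yaw last"
    o=readout.get_obs();p=o["eef_pos"];w=o["orientation"][2]
    d=np.array([x,y])-p[:2];c,s=np.cos(w),np.sin(w)
    dy=-(yaw-w);dy=(dy+np.pi)%(2*np.pi)-np.pi
    print("t",o["t"],"p",p.round(4),"rpy",o["orientation"].round(4),"gap",round(o["finger_gap"],4),"F",o["force"].round(1),"q",o["q"].round(2))
    print("shift mm (x,y,z)",((c*d[0]+s*d[1])*1e3).round(1),((s*d[0]-c*d[1])*1e3).round(1),((p[2]-z)*1e3).round(1),"turn",dy.round(4))
E
python3 -c "
from h import *
go(.53,.21,.25,.3)"
```

```text
both [ 0.5357  0.2343 -0.3762] 3.0290103465418383
[[-0.6, -0.6], [-0.6, 0.1], [-0.4, -0.6], [0.0, -0.9], [-0.0, -3.0], [-0.4, 0.7], [-2.1, -1.0], [-2.5, -0.7], [-0.7, -1.0], [-0.5, 0.9], [-0.3, 1.3], [-1.2, 1.0], [-1.8, 1.5], [-0.7, 0.4], [-0.6, -0.4], [-0.8, 0.1], [0.2, 1.2]]
sc [ 0.5368  0.2354 -0.3728] 2.418311380707479
sd [ 0.5351  0.2326 -0.3742] 1.1835439578165392
[0.5657178  0.29919861 0.066     ] grip dock 0.07135664634496904 0.004094079272121982
[0.56145432 0.29455759 0.066     ] grip dock 0.06547394342136352 0.0018335345129707227
t 1.75 p [ 0.155  -0.5016  0.2313] rpy [3.1415 0.     0.2998] gap 0.0851 F [ 0.7  1.  -0.2] q [-1.4   0.05  0.1   1.62 -0.    1.44]
shift mm (x,y,z) 568.4 -569.1 -18.7 turn -0.0002
```

Request:
servo_tool:
  steps:
    - [20,-20,-10,0,40]
    - [40,-40,-10,0,40]
    - [40,-40,0,0,40]
    - [40,-40,0,0,40]
    - [40,-40,0,0,40]
    - [40,-40,0,0,40]
    - [40,-40,0,0,40]
    - [40,-40,0,0,40]
  force: 30

```text
t: 2.75
eef_pos: [0.3537, -0.1248, 0.2516]
orientation: [3.14, -0.001, 0.299]
force: [0.8, -0.8, -0.5]
finger_gap: 0.0403
```

Request:
servo_tool:
  steps:
    - [40,-40,0,0,40]
    - [40,-40,0,0,40]
    - [40,-40,0,0,40]
    - [40,-40,0,0,40]
    - [40,-40,0,0,40]
    - [40,-40,0,0,40]
    - [40,-40,0,0,40]
    - [28,-28,0,0,40]

```text
t: 3.75
eef_pos: [0.559, 0.2547, 0.2507]
orientation: [-3.135, 0.0, 0.315]
force: [0.0, -0.1, 0.1]
finger_gap: 0.04
```

Request:
servo_tool:
  steps:
    - [0,0,0,-0.15,40]
    - [0,0,0,-0.15,40]
    - [0,0,0,-0.15,40]
    - [0,0,0,-0.15,40]
    - [0,0,0,-0.15,40]
    - [0,0,0,-0.15,40]
    - [0,0,0,0,40]
    - [0,0,0,0,40]

```text
t: 4.75
eef_pos: [0.5586, 0.252, 0.2513]
orientation: [-3.138, -0.005, 1.21]
force: [0.3, -0.0, -0.6]
finger_gap: 0.0406
```

```bash
python3 -c "
from h import *
go(.5357,.2343,.25,1.195)
c=capture('wrist');save(c,'w1');import pickle;pickle.dump(dict(c),open('w1.pkl','wb'))"
```

```text
t 4.75 p [0.5586 0.252  0.2513] rpy [-3.1377 -0.0047  1.2101] gap 0.0406 F [ 0.3 -0.  -0.6] q [0.31 0.29 0.41 1.69 0.01 2.24]
shift mm (x,y,z) -24.6 -15.2 1.3 turn 0.0151
```

View pics/w1.png

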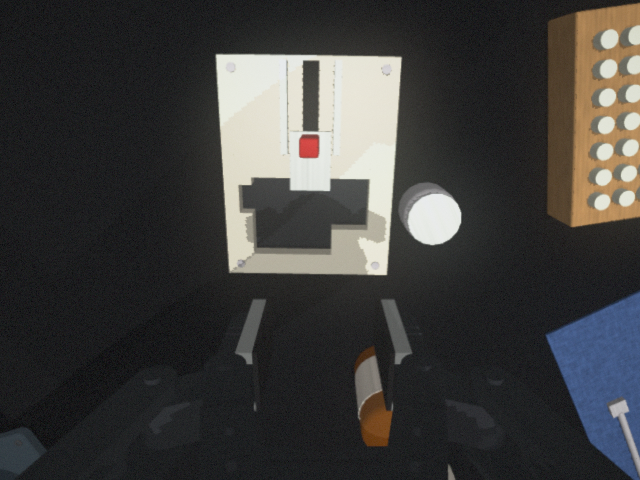

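Dock outline at (217,55),(401,57),(387,275),(230,274); red grip at (309,147). I'll zoom for exact corners.

```bash
cat > crop.py <<'E'
import cv2,sys
n,o=sys.argv[1:3];x,y,w,h,s=map(int,sys.argv[3:8]);im=cv2.imread("pics/"+n+".png")
c=cv2.resize(im[y:y+h,x:x+w],None,fx=s,fy=s,interpolation=cv2.INTER_CUBIC)
for i in range(0,w,10):cv2.putText(c,str(x+i),(i*s,8),0,.3,(0,255,255));cv2.line(c,(i*s,10),(i*s,h*s),(0,90,90))
for j in range(0,h,10):cv2.putText(c,str(y+j),(0,j*s+3),0,.3,(0,255,255));cv2.line(c,(0,j*s),(w*s,j*s),(0,90,90))
cv2.imwrite("pics/"+o+".png",c)
E
python3 crop.py w1 w1z 210 130 190 150 4; python3 crop.py w1 w1y 210 45 200 110 4
```

```text
(no output)
```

View pics/w1z.png

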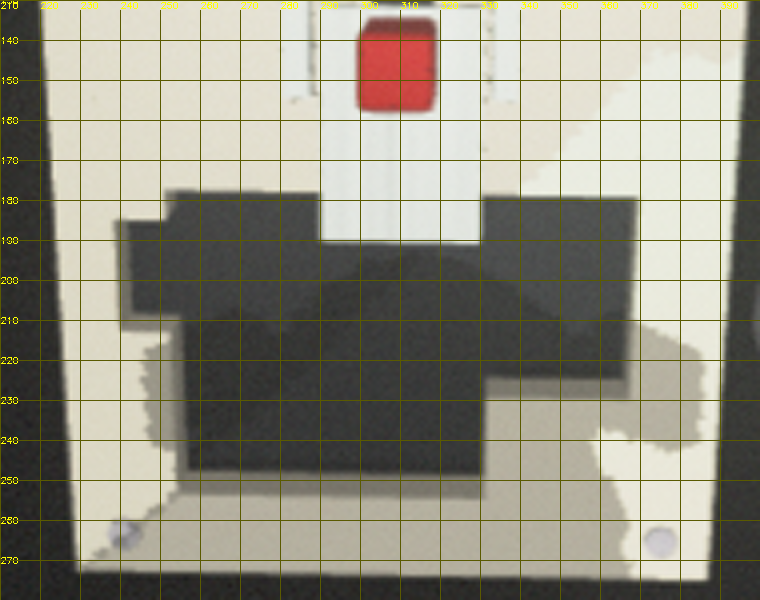

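View pics/w1y.png

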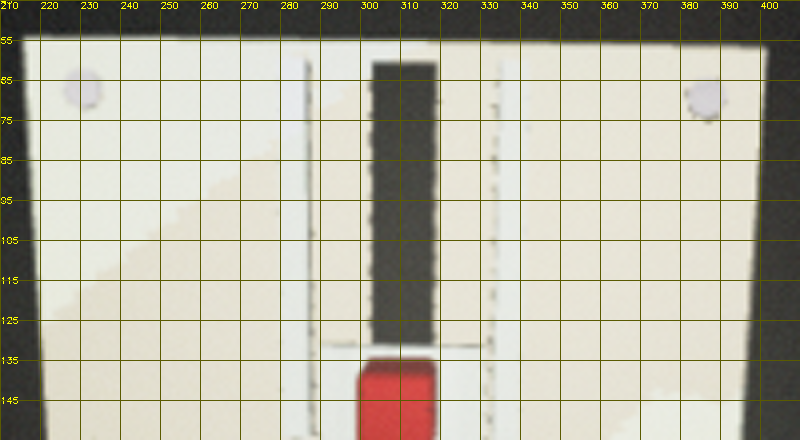

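```bash
python3 - <<'E'
from fit import *
import pickle
w=pickle.load(open("w1.pkl","rb"))
K=[((-80,142,24),(216,54.5)),((76,142,24),(401.5,57)),((76,-58,24),(386.5,275)),((-80,-58,24),(229.5,273)),((-54.5,-37.5,24),(254.5,253.5)),((20.5,-37.5,24),(331,254.5)),((54.5,-11.5,24),(367,229.5)),((54.5,37.5,24),(369,179.5)),((-54.5,37.5,24),(251.5,177.5)),((-66.5,30.5,24),(238.5,185)),((-66.5,3.5,24),(240,212.5))]
p,r=fit([(w,K)],[.53,.23,-.37]);print(p.round(4),r.round(1).tolist())
g=atz(w,(309.3,148),.066);d=g[:2]-p[:2];c,s=np.cos(p[2]),np.sin(p[2]);print(g,"grip dock",c*d[0]+s*d[1],-s*d[0]+c*d[1])
g=p[:2]+np.array([-s,c])*(-s*d[0]+c*d[1]);print(g)
go(g[0],g[1],.12,p[2]+np.pi/2)
V=np.array(w["view"]);print(V.round(3))
E
```

```text
[ 0.5373  0.2317 -0.3746] [[0.0, 0.1], [-0.1, 0.2], [0.1, -0.3], [0.0, -0.7], [-0.2, 0.0], [0.1, 0.2], [0.3, 0.4], [0.9, -0.3], [-0.5, -0.0], [-0.2, -0.2], [-0.2, 0.5]]
[0.56337439 0.29688424 0.066     ] grip dock 0.0003794822191062648 0.07020588288359123
[0.56302122 0.29702308]
t 4.8 p [0.5586 0.252  0.2513] rpy [-3.1378 -0.0047  1.2105] gap 0.0401 F [ 0.3 -0.1  0.4] q [0.31 0.29 0.41 1.69 0.01 2.24]
shift mm (x,y,z) 43.7 -11.7 131.3 turn 0.0143
[[ 0.936 -0.353 -0.004 -0.433]
 [ 0.332  0.886 -0.324 -0.361]
 [ 0.118  0.302  0.946 -0.542]
 [ 0.     0.     0.     1.   ]]
```

Request:
servo_tool:
  steps:
    - [0,0,0,0.014,40]
    - [15,-4,40,0,40]
    - [15,-4,40,0,40]
    - [13.5,-3.5,40,0,40]
    - [0,0,20,0,40]
    - [0,0,0,0,40]
    - [0,0,0,0,40]

```text
t: 5.68
eef_pos: [0.5641, 0.2976, 0.1129]
orientation: [-3.139, -0.006, 1.198]
force: [-0.2, 0.0, 0.8]
finger_gap: 0.0399
```

```bash
python3 -c "
from h import *
go(.5630,.2970,.038,1.1962)
c=capture('wrist');save(c,'w2')"; python3 crop.py w2 w2z 200 150 240 180 3
```

```text
t 5.675 p [0.5641 0.2976 0.1129] rpy [-3.1391 -0.0059  1.1976] gap 0.0399 F [-0.2  0.   0.8] q [0.38 0.34 0.2  1.43 0.01 2.32]
shift mm (x,y,z) -0.9 -0.8 74.9 turn 0.0014
```

View pics/w2z.png

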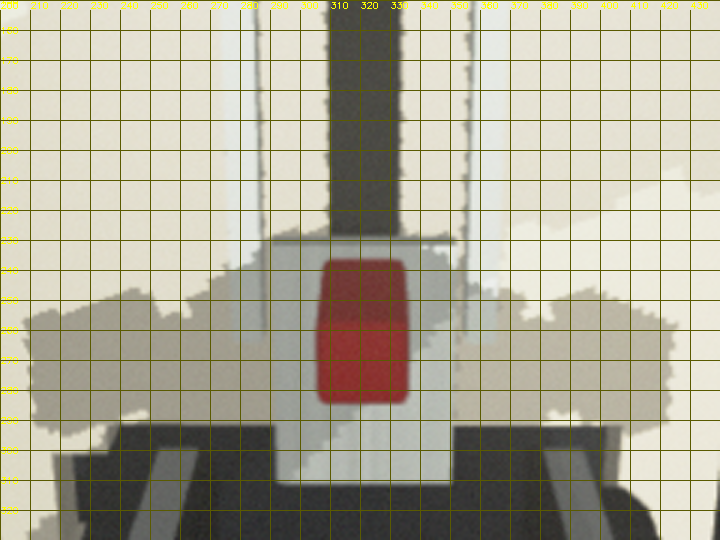

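The red grip is centred between the fingers (col ~320). Descend and close.

Request:
servo_tool:
  steps:
    - [-1,-1,25,0,40]
    - [0,0,25,0,40]
    - [0,0,20,0,40]
    - [0,0,4,0,40]
    - [0,0,0,0,5]
    - [0,0,0,0,5]
    - [0,0,0,0,5]
    - [0,0,0,0,5]

```text
t: 6.72
eef_pos: [0.5626, 0.2977, 0.0388]
orientation: [-3.139, -0.006, 1.198]
force: [-0.9, -0.3, 3.1]
finger_gap: 0.0156
```

Request:
servo_tool:
  steps:
    - [5,0,0,0,5]
    - [12,0,0,0,5]
    - [12,0,0,0,5]
    - [12,0,0,0,5]
    - [7,0,0,0,5]
    - [3,0,0,0,5]
    - [0,0,0,0,5]

```text
t: 7.6
eef_pos: [0.5816, 0.3459, 0.0388]
orientation: [-3.139, -0.007, 1.199]
force: [-1.4, 0.4, 4.9]
finger_gap: 0.0155
```

```bash
python3 -c "
from h import *
go(.5630,.2970,.038,1.1962)
c=np.cos(-.3746);s=np.sin(-.3746);d=readout.get_obs()['eef_pos'][:2]-[.5373,.2317];print(c*d[0]+s*d[1],-s*d[0]+c*d[1])"
```

```text
t 7.6 p [0.5816 0.3459 0.0388] rpy [-3.1393 -0.0066  1.1986] gap 0.0155 F [-1.4  0.4  4.9] q [0.43 0.48 0.23 1.32 0.01 2.38]
shift mm (x,y,z) -52.3 0.5 0.8 turn 0.0024
-0.0005845014279806868 0.12245470000519279
```

Request:
servo_tool:
  steps:
    - [1.5,0,0,0,5]
    - [0,0,0,0,5]
    - [0,0,0,0,40]
    - [0,0,0,0,40]
    - [0,0,10,0,40]

```text
t: 8.22
eef_pos: [0.582, 0.3467, 0.0314]
orientation: [-3.14, -0.007, 1.198]
force: [-10.4, -4.5, 38.1]
finger_gap: 0.04
```

I had the sign wrong in that last row (tool +z is down). Backing off upward now.

Request:
servo_tool:
  steps:
    - [0,0,-20,0,40]
    - [0,0,-40,0,40]
    - [0,0,-50,0,40]
    - [0,0,-50,0,40]
    - [0,0,-40,0,40]
    - [0,0,0,0,40]

```text
t: 8.98
eef_pos: [0.5836, 0.3461, 0.2331]
orientation: [3.139, -0.011, 1.198]
force: [0.6, 0.2, 1.2]
finger_gap: 0.0397
```

```bash
python3 -c "
from h import *
go(.5373,.2317,.25,1.1962)
c=capture('wrist');save(c,'w3');import pickle;pickle.dump(dict(c),open('w3.pkl','wb'))
c=capture('side');save(c,'s3')"; python3 crop.py s3 s3z 185 320 185 160 4
```

```text
t 8.975 p [0.5836 0.3461 0.2331] rpy [ 3.139  -0.0114  1.1982] gap 0.0397 F [0.6 0.2 1.2] q [0.43 0.47 0.6  1.7  0.01 2.38]
shift mm (x,y,z) -123.4 -1.4 -16.9 turn 0.002
```

View pics/w3.png

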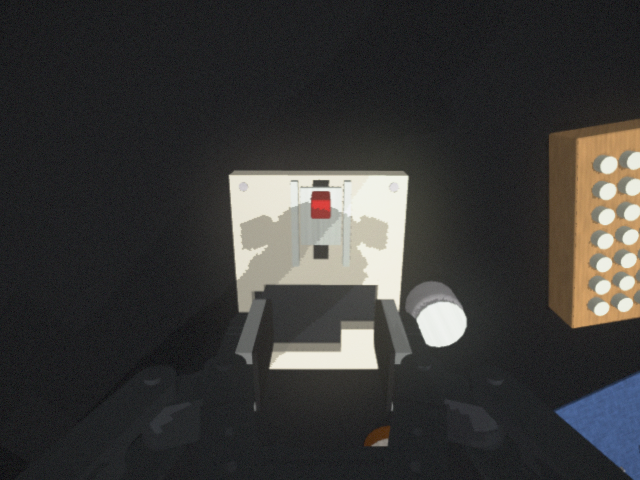

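View pics/s3z.png

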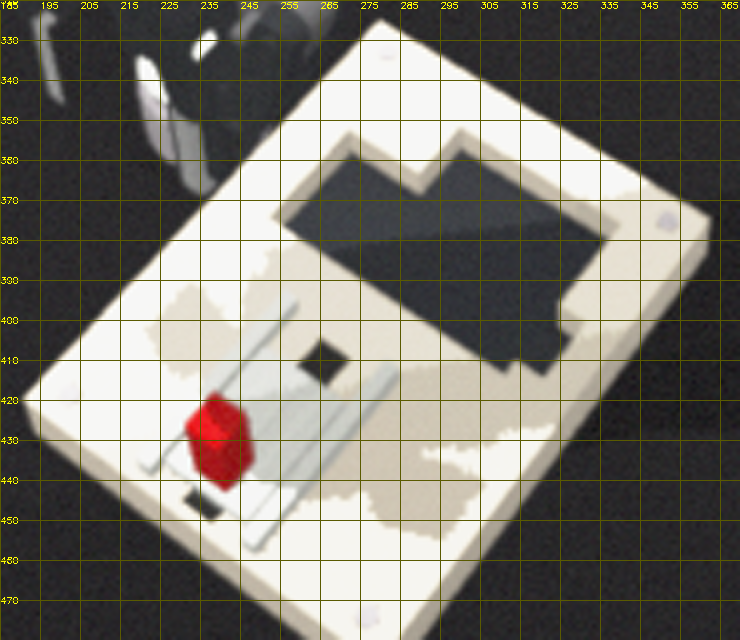

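Lock fully back, pocket clear. Now over to the rack.

```bash
python3 -c "
from h import *
go(.533,-.27,.25,1.29)"
```

```text
t 9.075 p [0.5818 0.3453 0.2277] rpy [-3.1382 -0.0052  1.1982] gap 0.04 F [-0.2  0.2 -0.6] q [0.43 0.47 0.6  1.7  0.01 2.38]
shift mm (x,y,z) -590.8 178.6 -22.3 turn -0.0918
```

Request:
servo_tool:
  steps:
    - [-25,7,-22,0,60]
    - [-50,15,0,0,60]
    - [-54,16.5,0,0,60]
    - [-54,16.5,0,0,60]
    - [-54,16.5,0,0,60]
    - [-54,16.5,0,0,60]
    - [-54,16.5,0,0,60]
    - [-54,16.5,0,0,60]

```text
t: 10.07
eef_pos: [0.5473, -0.0733, 0.247]
orientation: [-3.136, -0.004, 1.197]
force: [1.4, -0.4, 0.3]
finger_gap: 0.06
```

Request:
servo_tool:
  steps:
    - [-54,16.5,0,0,60]
    - [-54,16.5,0,0,60]
    - [-50,15,0,0,60]
    - [-33.8,9.1,0,0,60]
    - [0,0,0,-0.092,60]
    - [0,0,0,0,60]
    - [0,0,0,0,60]

```text
t: 10.95
eef_pos: [0.5317, -0.2699, 0.2462]
orientation: [-3.137, -0.005, 1.289]
force: [0.5, -0.5, 0.3]
finger_gap: 0.0598
```

```bash
python3 -c "
from h import *
go(.543,-.236,.25,1.29)
c=capture('wrist');save(c,'w4');import pickle;pickle.dump(dict(c),open('w4.pkl','wb'))"; python3 crop.py w4 w4z 230 120 200 150 4
```

```text
t 10.95 p [ 0.5317 -0.2699  0.2462] rpy [-3.1373 -0.0051  1.2889] gap 0.0598 F [ 0.5 -0.5  0.3] q [-0.58  0.25  0.35  1.68  0.    1.27]
shift mm (x,y,z) 35.7 1.4 -3.8 turn -0.0011
```

View pics/w4.png

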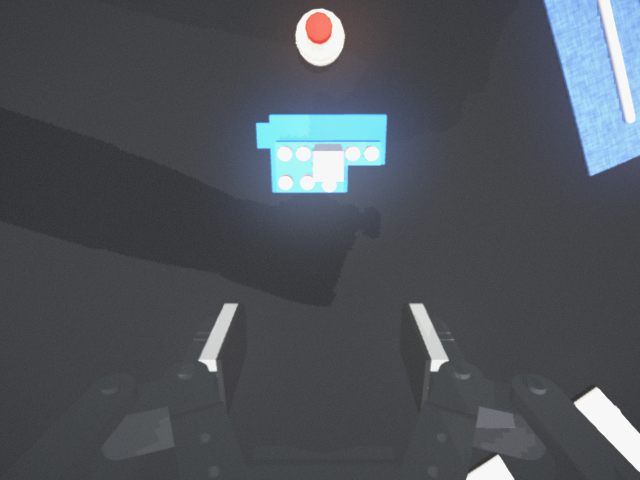

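View pics/w4z.png

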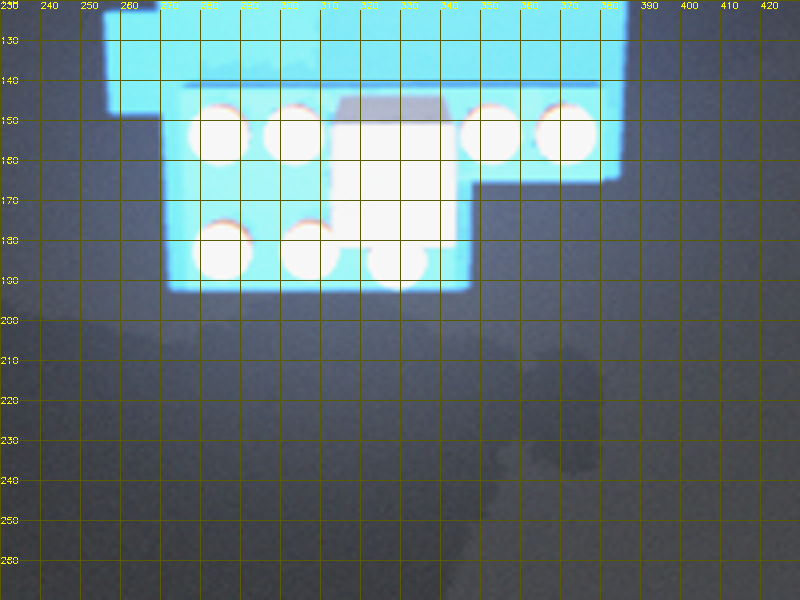

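```bash
python3 crop.py w4 w4y 240 100 170 60 4; python3 - <<'E'
from fit import *
import pickle
w=pickle.load(open("w4.pkl","rb"))
K=[((-52,35,14),(269.5,115)),((52,35,14),(387,114.5)),((52,-9,14),(384.5,165)),((-64,28,14),(256.5,123)),((-64,6,14),(257,148.5)),((-12,12,80),(313,150.5)),((12,12,80),(343.5,151)),((12,-12,80),(343.5,182)),((-12,-12,80),(313,181.5))]
p,r=fit([(w,K)],[.54,-.236,-.28]);print(p.round(4),r.round(1).tolist())
go(p[0],p[1],.046,p[2]+np.pi/2)
E
```

```text
[ 0.5441 -0.2401 -0.281 ] [[-0.2, -0.2], [-0.3, 0.3], [-0.1, -0.6], [-0.3, -0.0], [0.4, -0.6], [-0.5, 0.2], [1.0, -0.3], [0.5, 0.3], [-0.3, 0.8]]
t 11.0 p [ 0.5319 -0.2697  0.2463] rpy [-3.1377 -0.005   1.2897] gap 0.0602 F [-0.1  0.2 -1.1] q [-0.58  0.25  0.35  1.68  0.    1.27]
shift mm (x,y,z) 31.9 3.5 200.3 turn -0.0001
```

View pics/w4y.png

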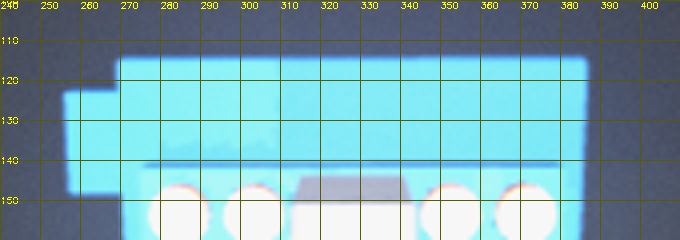

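Request:
servo_tool:
  steps:
    - [10,1,30,0,60]
    - [11,1,40,0,60]
    - [11,1.5,40,0,60]
    - [0,0,0,0,60]
    - [0,0,0,0,60]

```text
t: 11.62
eef_pos: [0.5449, -0.24, 0.1382]
orientation: [-3.14, -0.004, 1.29]
force: [0.5, 0.3, 0.5]
finger_gap: 0.06
```

```bash
python3 -c "
from h import *
go(.5441,-.2401,.048,1.2898)
c=capture('wrist');save(c,'w5')"; python3 crop.py w5 w5z 200 150 240 180 3
```

```text
t 11.625 p [ 0.5449 -0.24    0.1382] rpy [-3.1401 -0.0041  1.2905] gap 0.06 F [0.5 0.3 0.5] q [-0.53  0.23  0.12  1.46  0.    1.32]
shift mm (x,y,z) -0.3 -0.8 90.2 turn 0.0007
```

View pics/w5.png

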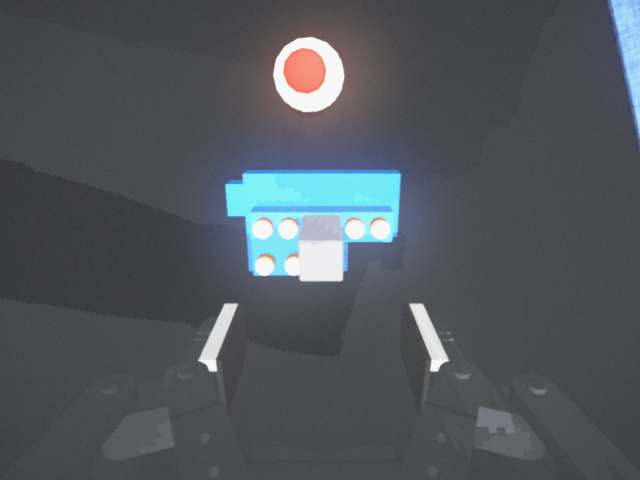

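The post sits at col ~321, centred between the fingers. Descend and grip.

Request:
servo_tool:
  steps:
    - [0,-0.5,30,0,60]
    - [0,0,30,0,60]
    - [0,0,22,0,60]
    - [0,0,7.5,0,60]
    - [0,0,0,0,60]
    - [0,0,0,0,15]
    - [0,0,0,0,15]
    - [0,0,0,0,15]
  force: 45

```text
t: 12.68
eef_pos: [0.5447, -0.2396, 0.0487]
orientation: [-3.141, -0.004, 1.29]
force: [0.2, 0.2, 3.0]
finger_gap: 0.0233
```

Request:
servo_tool:
  steps:
    - [0,0,0,0,15]
    - [0,0,0,0,15]
    - [0,0,-3,0,15]
    - [0,0,-10,0,15]
    - [0,0,-25,0,15]
    - [0,0,-25,0,15]
    - [0,0,-10,0,15]
    - [0,0,0,0,15]

```text
t: 13.68
eef_pos: [0.5442, -0.2397, 0.1205]
orientation: [-3.139, -0.005, 1.29]
force: [-0.5, 0.5, -2.7]
finger_gap: 0.0231
```

```bash
python3 -c "
from h import *
go(.42,-.12,.22,1.1962)
c=capture('wrist');save(c,'w6');import pickle;pickle.dump(dict(c),open('w6.pkl','wb'))"; python3 crop.py w6 w6z 220 170 200 150 4
```

```text
t 13.675 p [ 0.5442 -0.2397  0.1205] rpy [-3.1393 -0.0047  1.2902] gap 0.0231 F [-0.5  0.5 -2.7] q [-0.53  0.24  0.09  1.43  0.    1.32]
shift mm (x,y,z) 80.6 -152.5 -99.5 turn 0.094
```

View pics/w6.png

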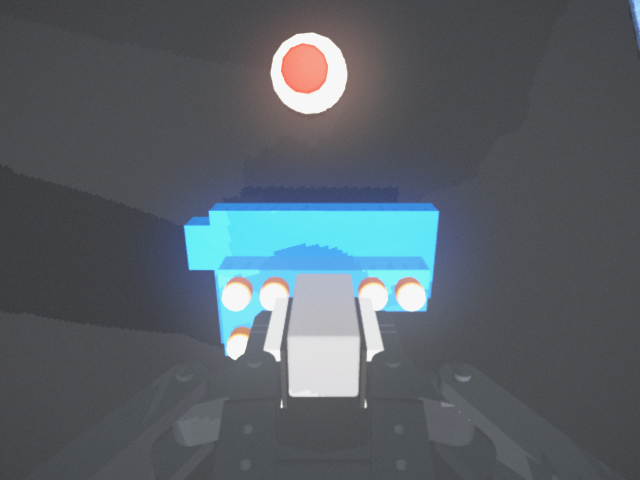

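View pics/w6z.png

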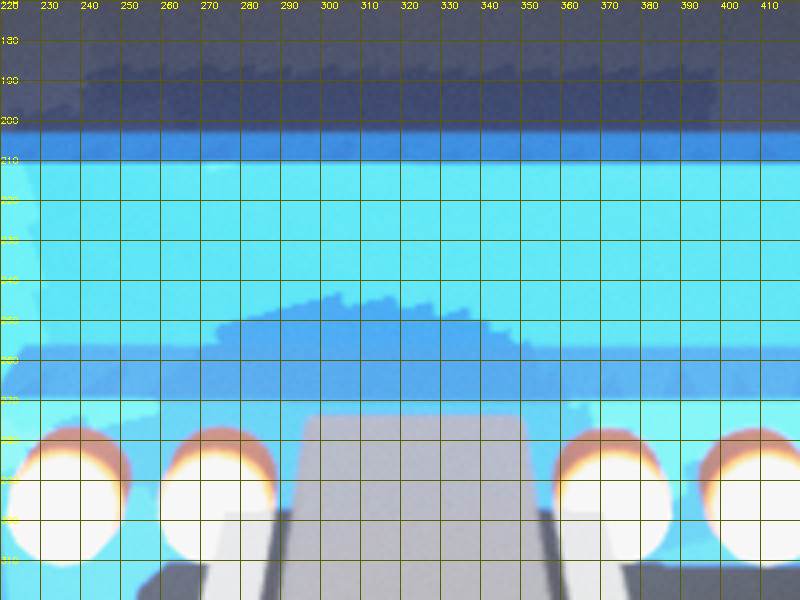

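```bash
python3 crop.py w6 w6y 175 190 140 100 5;python3 crop.py w6 w6x 320 190 140 130 5
```

```text
(no output)
```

View pics/w6y.png

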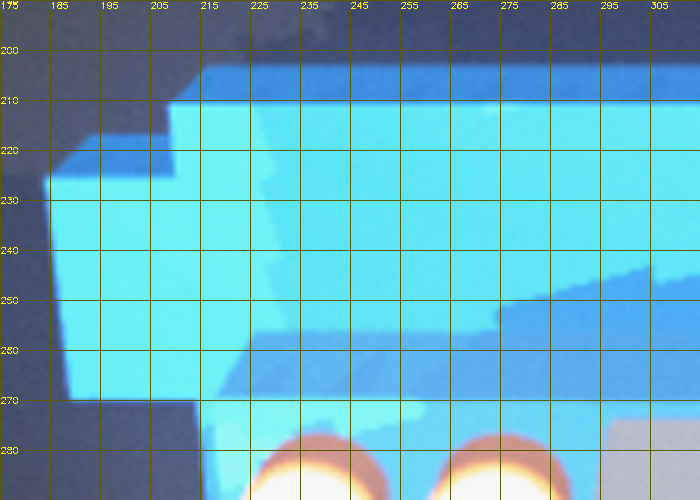

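View pics/w6x.png

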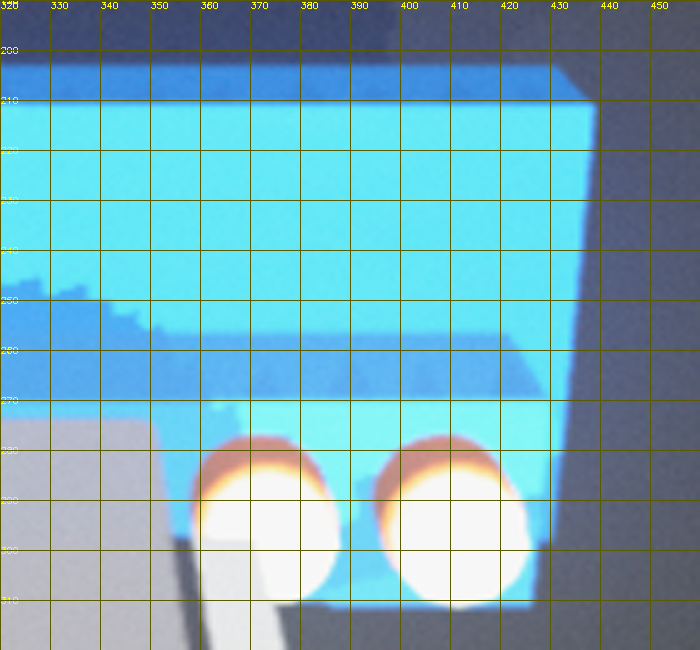

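```bash
python3 - <<'E'
from fit import *
import pickle
w=pickle.load(open("w6.pkl","rb"))
K=[((-52,35,14),(208.5,210.5)),((52,35,14),(439.5,211)),((-52,28,14),(209.5,225.5)),((-64,28,14),(184,225.5)),((-64,6,14),(189.5,270)),((-52,6,14),(214,270)),((-52,35,0),(216,203)),((52,35,0),(432,203)),((-64,28,0),(193,216.5)),((46,13,30),(428.5,269)),((-46,13,30),(218,269))]
for z in (.068,.070,.0715,.073,.075):
    p,r=fit([(w,K)],[.54,-.236,-.28],z);print(z,p.round(4),(r**2).sum().round(2))
    d=p[:2]-[.5442,-.2397];a=1.2902;print(" rel tool x,y mm",((np.cos(a)*d[0]+np.sin(a)*d[1])*1e3).round(1),((np.sin(a)*d[0]-np.cos(a)*d[1])*1e3).round(1),"yaw rel",p[2]+np.pi/2-a)
E
```

```text
0.068 [ 0.5432 -0.2411 -0.2786] 83.39
 rel tool x,y mm -1.7 -0.5 yaw rel 0.00198739597803943
0.07 [ 0.544  -0.2407 -0.2787] 26.86
 rel tool x,y mm -1.0 0.1 yaw rel 0.0018888171300570633
0.0715 [ 0.5444 -0.2403 -0.2791] 9.09
 rel tool x,y mm -0.5 0.4 yaw rel 0.0014898012284634277
0.073 [ 0.5449 -0.2399 -0.2792] 10.12
 rel tool x,y mm -0.0 0.7 yaw rel 0.0013508347411113064
0.075 [ 0.5455 -0.2395 -0.2798] 42.81
 rel tool x,y mm 0.6 1.2 yaw rel 0.0007708594107327382
```

Request:
servo_tool:
  steps:
    - [0,0,-20,0,15]
    - [0,0,-35,0,15]
    - [0,0,-35,0,15]
    - [0,0,-25,0.03,15]
    - [0,0,0,0.035,15]
    - [0,0,0,0.03,15]
    - [0,0,0,0,15]

```text
t: 14.6
eef_pos: [0.5431, -0.2395, 0.2324]
orientation: [-3.133, -0.005, 1.195]
force: [-0.4, 0.7, -2.6]
finger_gap: 0.0235
```

```bash
python3 -c "
from h import *
go(.5369,.2322,.235,1.195)"
```

```text
t 14.6 p [ 0.5431 -0.2395  0.2324] rpy [-3.1334 -0.0053  1.195 ] gap 0.0235 F [-0.4  0.7 -2.6] q [-0.53  0.24  0.32  1.65  0.    1.42]
shift mm (x,y,z) 436.5 -178.9 -2.6 turn 0.0
```

Request:
servo_tool:
  steps:
    - [15,-6,-2,0,15]
    - [35,-14.5,0,0,15]
    - [45,-18.5,0,0,15]
    - [45,-18.5,0,0,15]
    - [45,-18.5,0,0,15]
    - [45,-18.5,0,0,15]
    - [45,-18.5,0,0,15]
    - [45,-18.5,0,0,15]

```text
t: 15.6
eef_pos: [0.5381, 0.1084, 0.2389]
orientation: [-3.137, -0.005, 1.196]
force: [0.8, 0.3, -2.0]
finger_gap: 0.0233
```

Request:
servo_tool:
  steps:
    - [45,-18.5,0,0,15]
    - [40,-16,0,0,15]
    - [22,-9,0,0,15]
    - [9.5,-4,0,0,15]
    - [0,0,20,0,15]
    - [0,0,40,0,15]
    - [0,0,40,0,15]
    - [0,0,0,0,15]

```text
t: 16.6
eef_pos: [0.5335, 0.2306, 0.1348]
orientation: [-3.129, 0.002, 1.195]
force: [0.2, -0.2, -3.1]
finger_gap: 0.0229
```

Request:
servo_tool:
  steps:
    - [0,0,20,0,15]
    - [0,0,0,0,15]
    - [0,0,0,0,15]

```text
t: 16.98
eef_pos: [0.5385, 0.2325, 0.122]
orientation: [-3.14, -0.006, 1.195]
force: [-0.5, 0.1, -2.3]
finger_gap: 0.0234
```

```bash
python3 -c "
from h import *
go(.5369,.2322,.235,1.195)
c=capture('wrist');save(c,'w7');import pickle;pickle.dump(dict(c),open('w7.pkl','wb'))
c=capture('side');save(c,'s7')"; python3 crop.py w7 w7z 170 100 200 150 4;python3 crop.py w7 w7y 300 100 160 150 4;python3 crop.py s7 s7z 185 300 185 150 4
```

```text
t 16.975 p [0.5385 0.2325 0.122 ] rpy [-3.14   -0.0064  1.1949] gap 0.0234 F [-0.5  0.1 -2.3] q [0.29 0.21 0.06 1.42 0.01 2.24]
shift mm (x,y,z) -0.8 -1.4 -113.0 turn -0.0001
```

View pics/w7.png

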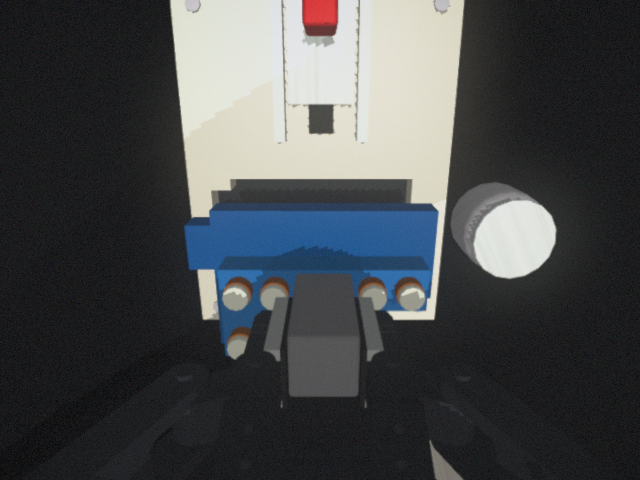

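View pics/w7z.png

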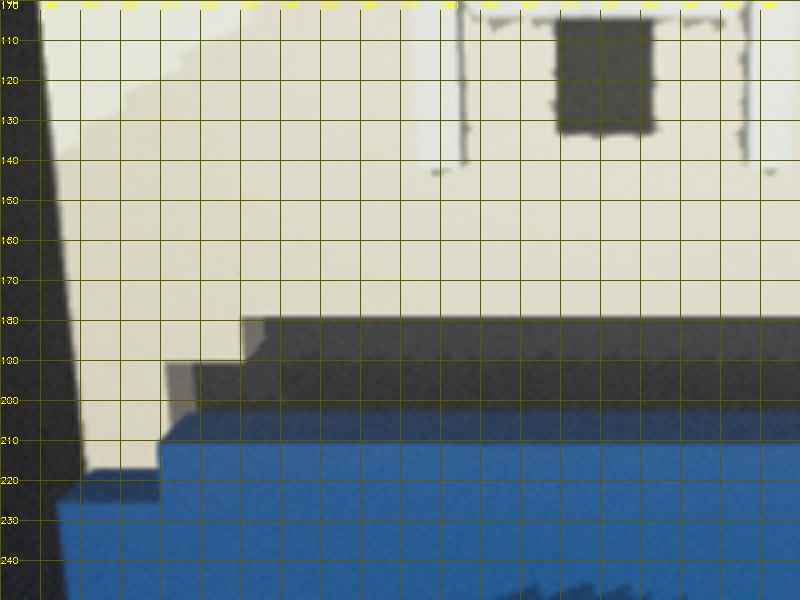

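View pics/w7y.png

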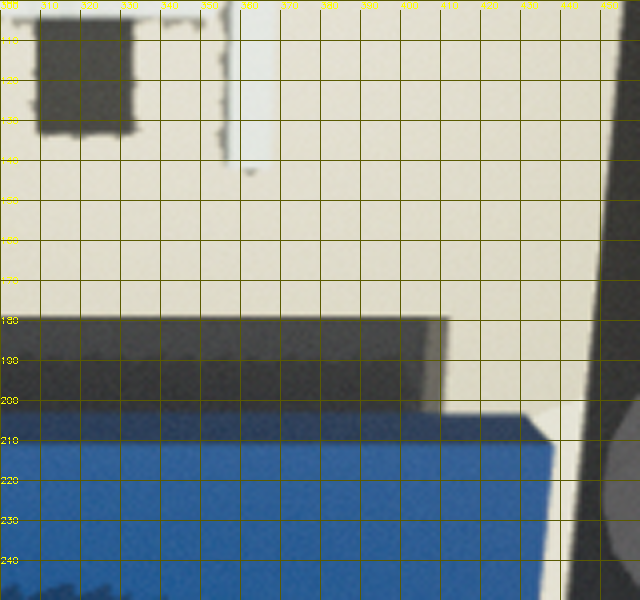

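View pics/s7z.png

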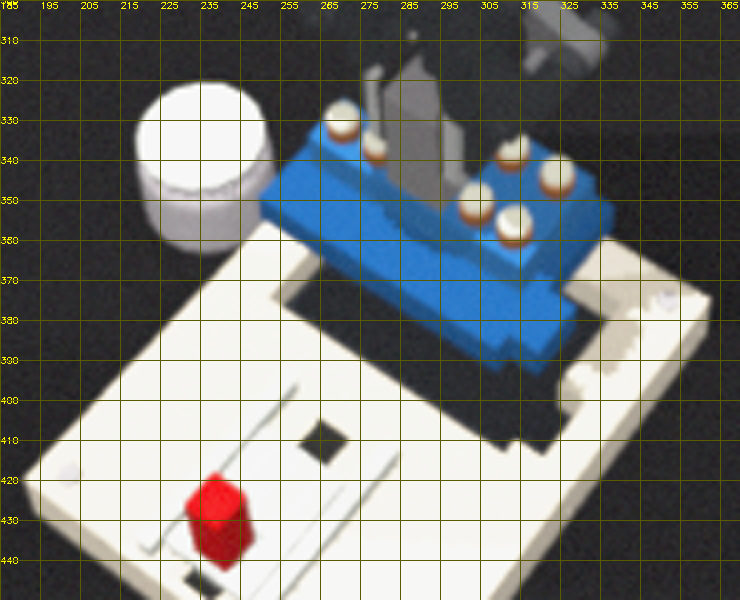

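```bash
cat > rel.py <<'E'
from fit import *
import pickle
w=pickle.load(open("w7.pkl","rb"))
D=[((-54.5,37.5,24),(230.5,179.5)),((54.5,37.5,24),(412,179.5)),((-66.5,30.5,24),(211.5,191)),((-80,-58,24),(202,320)),((76,-58,24),(435,320)),((-26,60,33),(273.5,142)),((26,60,33),(368,142))]
pd,r=fit([(w,D)],[.53,.23,-.37]);print(pd.round(4),r.round(1).tolist())
K=[((-52,35,14),(209.5,210.5)),((52,35,14),(438.5,211)),((-64,28,14),(184.5,225.5)),((-52,35,0),(217,203)),((52,35,0),(431.5,203.5)),((-64,28,0),(193,217)),((-64,6,14),(189.5,269.5)),((46,13,30),(428.5,269)),((-46,13,30),(218,269))]
a=1.195
for z in(.072,.0737,.075):
    p,r=fit([(w,K)],[.53,.23,-.37],z);print(z,p.round(4),(r**2).sum().round(2))
    for q in (pd,[.5373,.2317,-.3746]):
        d=np.array(q[:2])-p[:2];print(" shift needed tool x,y",((np.cos(a)*d[0]+np.sin(a)*d[1])*1e3).round(1),((np.sin(a)*d[0]-np.cos(a)*d[1])*1e3).round(1),"tool turn",-(q[2]-p[2]))
E
python3 rel.py
```

```text
[ 0.5372  0.2317 -0.3745] [[-0.4, -0.1], [0.3, -0.2], [-0.3, -0.1], [1.2, -0.7], [-0.8, -0.6], [1.0, 0.7], [-0.5, 0.6]]
0.072 [ 0.5385  0.2316 -0.3759] 6.43
 shift needed tool x,y -0.3 -1.3 tool turn -0.0014193680389453789
 shift needed tool x,y -0.3 -1.2 tool turn -0.0013494337831299053
0.0737 [ 0.5389  0.2319 -0.3761] 7.05
 shift needed tool x,y -0.9 -1.6 tool turn -0.0015415634703132008
 shift needed tool x,y -0.8 -1.4 tool turn -0.0014716292144977272
0.075 [ 0.5393  0.2322 -0.3762] 22.91
 shift needed tool x,y -1.3 -1.9 tool turn -0.0016595064485961375
 shift needed tool x,y -1.2 -1.7 tool turn -0.0015895721927806639
```

Request:
servo_tool:
  steps:
    - [-0.7,-1.5,15,0,15]
    - [0,0,20,0,15]
    - [0,0,8,0,15]
    - [0,0,0,0,15]
    - [0,0,0,0,15]
    - [0,0,0,0,15]

```text
t: 17.82
eef_pos: [0.5364, 0.2327, 0.0778]
orientation: [-3.139, -0.006, 1.195]
force: [-0.7, 0.1, -1.9]
finger_gap: 0.0234
```

```bash
python3 -c "
from h import *
go(.5369,.2322,.0563,1.195)
c=capture('wrist');save(c,'w8');import pickle;pickle.dump(dict(c),open('w8.pkl','wb'))
c=capture('side');save(c,'s8')"; python3 crop.py w8 w8z 170 170 300 110 2;python3 crop.py w8 w8a 180 180 100 110 5;python3 crop.py w8 w8b 360 180 100 140 5;python3 crop.py s8 s8z 235 330 125 110 5
```

```text
t 17.825 p [0.5364 0.2327 0.0778] rpy [-3.1392 -0.0058  1.1952] gap 0.0234 F [-0.7  0.1 -1.9] q [ 0.29  0.22 -0.02  1.33  0.01  2.24]
shift mm (x,y,z) -0.3 0.6 21.5 turn 0.0002
```

View pics/w8a.png

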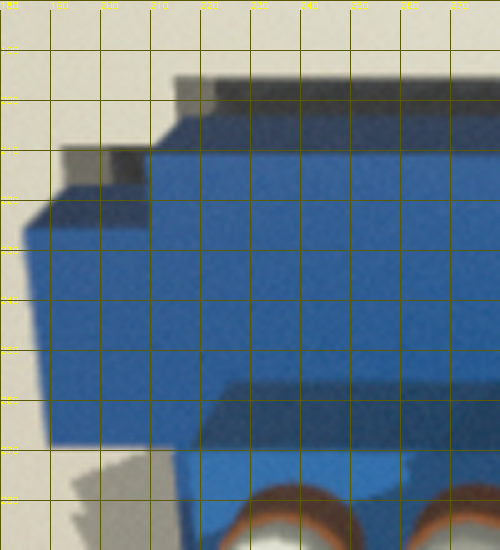

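View pics/w8b.png

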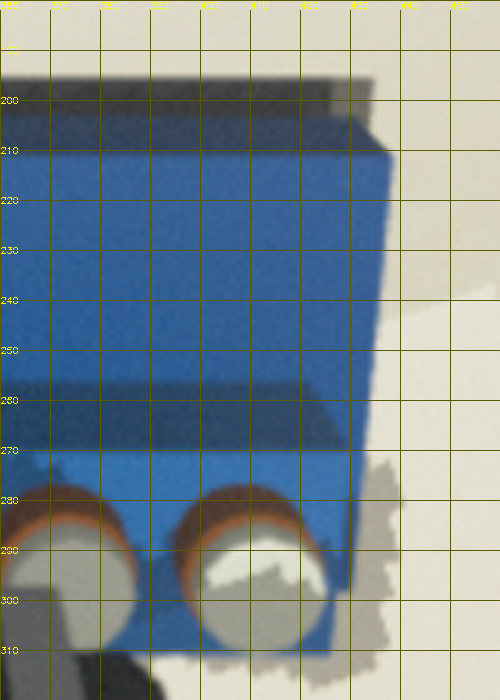

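View pics/s8z.png

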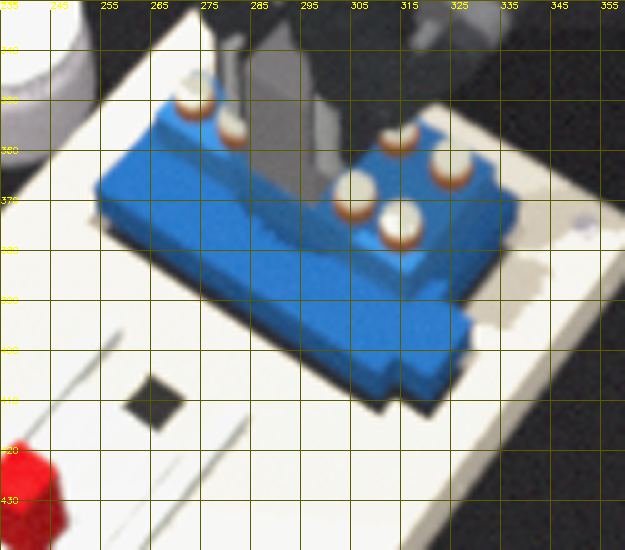

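```bash
python3 - <<'E'
from fit import *
import pickle
w=pickle.load(open("w8.pkl","rb"))
D=[((-54.5,37.5,24),(215,195.5)),((54.5,37.5,24),(434.5,195.5)),((-66.5,30.5,24),(192,209))]
K=[((-52,35,14),(209.5,210.5)),((52,35,14),(438.5,211)),((-64,28,14),(184.5,225.5)),((-52,35,0),(217,203)),((52,35,0),(431.5,203.5)),((-64,28,0),(193,217)),((-64,6,14),(189.5,269)),((46,13,30),(428.5,269.5)),((-46,13,30),(218,269.5))]
pd,r=fit([(w,D)],[.53,.23,-.37]);print(pd.round(4),r.round(1).tolist());a=1.195
for z in(.028,.0295,.031):
    p,r=fit([(w,K)],[.53,.23,-.37],z);print(z,p.round(4),(r**2).sum().round(2))
    for q in (pd,[.5373,.2317,-.3746]):
        d=np.array(q[:2])-p[:2];print(" shift needed tool x,y",((np.cos(a)*d[0]+np.sin(a)*d[1])*1e3).round(1),((np.sin(a)*d[0]-np.cos(a)*d[1])*1e3).round(1),"tool turn",-(q[2]-p[2]))
E
```

```text
[ 0.5371  0.2319 -0.3752] [[-0.3, -0.1], [0.3, 0.0], [0.1, 0.1]]
0.028 [ 0.5364  0.2318 -0.3762] 4.83
 shift needed tool x,y 0.4 0.6 tool turn -0.0010193844263146623
 shift needed tool x,y 0.2 0.8 tool turn -0.0015879140897250288
0.0295 [ 0.5368  0.2321 -0.3762] 5.86
 shift needed tool x,y -0.1 0.4 tool turn -0.0010136677268071659
 shift needed tool x,y -0.2 0.6 tool turn -0.0015821973902175324
0.031 [ 0.5373  0.2325 -0.3762] 24.98
 shift needed tool x,y -0.6 0.1 tool turn -0.0010182449252472692
 shift needed tool x,y -0.7 0.3 tool turn -0.0015867745886576357
```

Aligned to within ~0.5 mm. Lowering slowly.

Request:
servo_tool:
  steps:
    - [0,0.5,4,0,15]
    - [0,0,4,0,15]
    - [0,0,4,0,15]
    - [0,0,3,0,15]
    - [0,0,2,0,15]
    - [0,0,1,0,15]
    - [0,0,0,0,15]
    - [0,0,0,0,15]

```text
t: 18.92
eef_pos: [0.5362, 0.2324, 0.0589]
orientation: [-3.138, -0.005, 1.195]
force: [1.4, 0.1, -2.5]
finger_gap: 0.0232
```

Request:
servo_tool:
  steps:
    - [0,0,1,0,15]
    - [0,0,0,0,15]
    - [0,0,0.7,0,15]
    - [0,0,0,0,15]
    - [0,0,0,0,15]

```text
t: 19.55
eef_pos: [0.5361, 0.2324, 0.0571]
orientation: [-3.138, -0.005, 1.195]
force: [-0.0, -0.5, -2.8]
finger_gap: 0.0235
```

Request:
servo_tool:
  steps:
    - [0,0,0.5,0,15]
    - [0,0,0,0,15]
    - [0,0,0,0,15]

```text
t: 19.92
eef_pos: [0.5362, 0.2324, 0.0568]
orientation: [-3.138, -0.005, 1.195]
force: [0.1, 0.8, -0.7]
finger_gap: 0.0233
```

Request:
servo_tool:
  steps:
    - [0,0,0.4,0,15]
    - [0,0,0,0,15]
    - [0,0,0.4,0,15]
    - [0,0,0,0,15]

```text
t: 20.42
eef_pos: [0.5362, 0.2325, 0.0567]
orientation: [-3.138, -0.005, 1.195]
force: [-4.0, -0.9, 5.4]
finger_gap: 0.0233
```

```bash
python3 -c "
from h import *
go(.5369,.2322,.0563,1.195)
c=capture('wrist');save(c,'w9')
c=capture('side');save(c,'s9')"; python3 crop.py w9 w9z 170 180 300 140 2;python3 crop.py s9 s9z 235 330 125 110 5
```

```text
t 20.425 p [0.5362 0.2325 0.0567] rpy [-3.1382 -0.005   1.1952] gap 0.0233 F [-4.  -0.9  5.4] q [ 0.29  0.23 -0.05  1.29  0.01  2.24]
shift mm (x,y,z) 0.0 0.8 0.4 turn 0.0002
```

View pics/w9z.png

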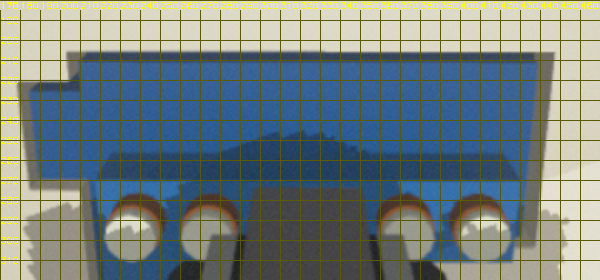

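View pics/s9z.png

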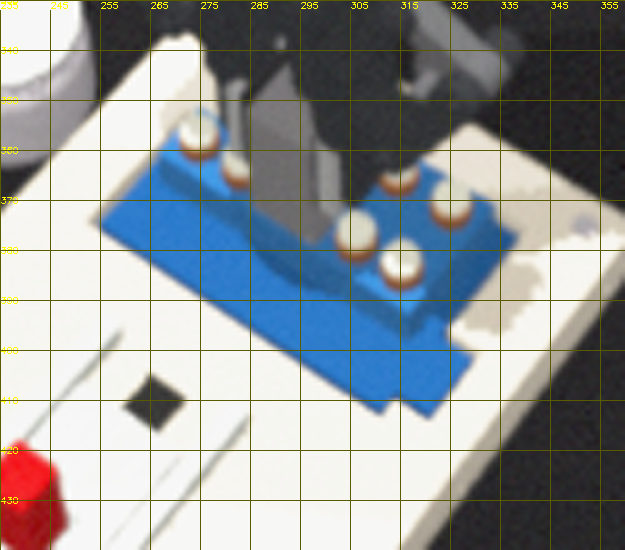

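Rack is down in the pocket with about 5 N contact. Release and lift.

Request:
servo_tool:
  steps:
    - [0,0,-0.6,0,15]
    - [0,0,0,0,28]
    - [0,0,0,0,40]
    - [0,0,0,0,40]
    - [0,0,0,0,40]
    - [0,0,-10,0,40]
    - [0,0,-30,0,40]
    - [0,0,-40,0,40]

```text
t: 21.52
eef_pos: [0.5354, 0.2317, 0.1366]
orientation: [-3.136, -0.003, 1.195]
force: [0.6, 1.0, -0.3]
finger_gap: 0.0403
```

Request:
servo_tool:
  steps:
    - [0,0,-45,0,40]
    - [-20,0,-45,0,40]
    - [-30,0,0,0,40]
    - [0,0,0,0,40]
    - [0,0,0,0,40]

```text
t: 22.15
eef_pos: [0.5182, 0.1852, 0.2262]
orientation: [-3.138, -0.005, 1.195]
force: [-0.5, -0.2, -0.1]
finger_gap: 0.0402
```

```bash
python3 -c "
from h import *
go(.5823,.3445,.0,1.195)
c=capture('wrist');save(c,'w10');import pickle;pickle.dump(dict(c),open('w10.pkl','wb'))
c=capture('side');save(c,'s10')"; python3 crop.py w10 w10z 200 40 200 200 4;python3 crop.py s10 s10z 235 330 125 110 5
```

```text
t 22.15 p [0.5182 0.1852 0.2262] rpy [-3.1378 -0.0053  1.195 ] gap 0.0402 F [-0.5 -0.2 -0.1] q [0.22 0.11 0.16 1.62 0.01 2.16]
shift mm (x,y,z) 171.8 1.2 226.2 turn 0.0
```

View pics/w10.png

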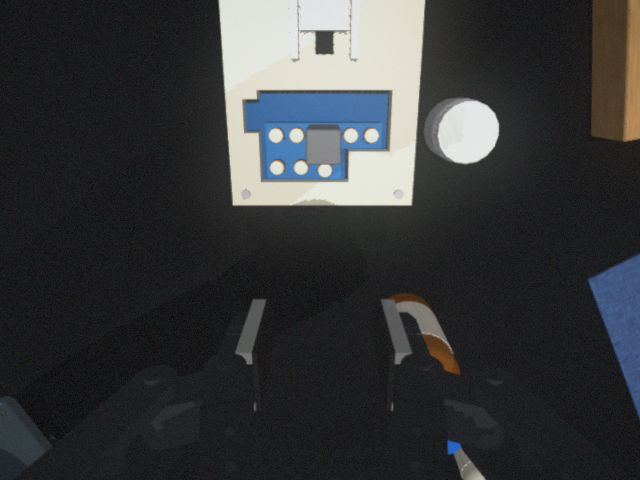

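View pics/s10z.png

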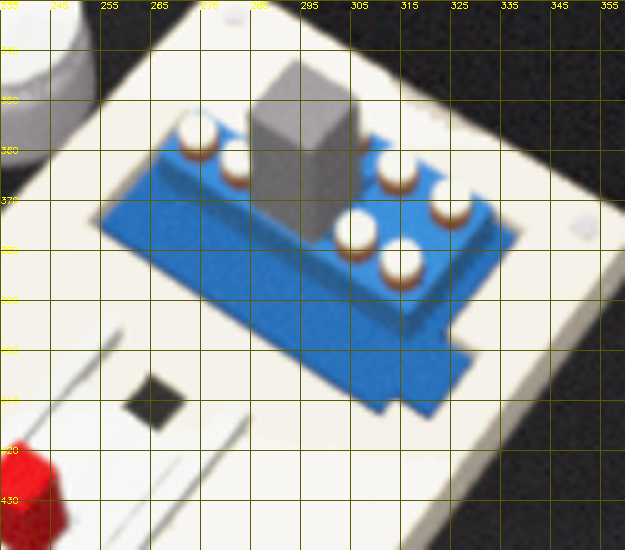

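Request:
servo_tool:
  steps:
    - [30,0,0,0,40]
    - [50,0,0,0,40]
    - [50,0,0,0,40]
    - [30,1,0,0,40]
    - [13,0,20,0,40]
    - [0,0,50,0,40]
    - [0,0,40,0,40]
    - [0,0,0,0,40]
  force: 40

```text
t: 23.25
eef_pos: [0.5778, 0.3438, 0.1095]
orientation: [-3.129, 0.005, 1.195]
force: [-0.0, -0.2, -0.4]
finger_gap: 0.0399
```

Request:
servo_tool:
  steps:
    - [0,0,0,0,40]
    - [0,0,0,0,40]

```text
t: 23.5
eef_pos: [0.584, 0.3467, 0.1203]
orientation: [-3.142, -0.009, 1.195]
force: [-0.7, 0.8, 0.5]
finger_gap: 0.0403
```

```bash
python3 -c "
from h import *
go(.5823,.3462,.0395,1.1962)
c=capture('wrist');save(c,'w11')"; python3 crop.py w11 w11z 200 150 240 180 3
```

```text
t 23.5 p [0.584  0.3467 0.1203] rpy [-3.1415 -0.0086  1.195 ] gap 0.0403 F [-0.7  0.8  0.5] q [0.43 0.45 0.36 1.47 0.01 2.38]
shift mm (x,y,z) -1.1 -1.4 80.8 turn -0.0012
```

View pics/w11z.png

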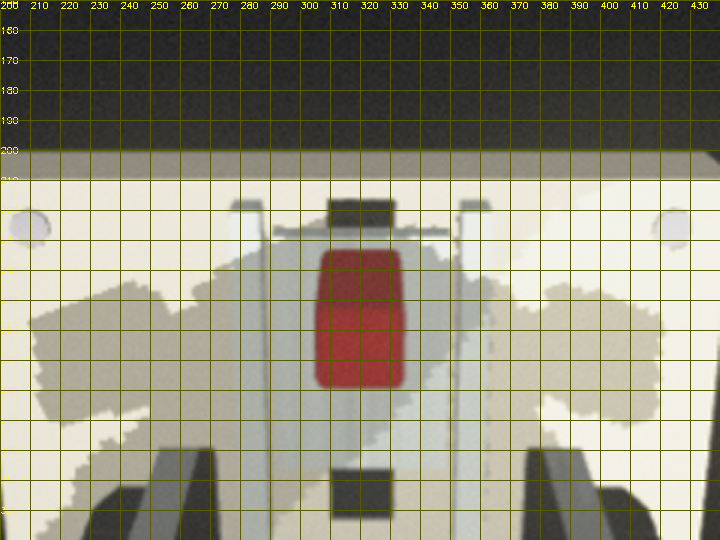

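Request:
servo_tool:
  steps:
    - [-1,-1,25,0,40]
    - [0,0,25,0,40]
    - [0,0,22,0,40]
    - [0,0,8,0,40]
    - [0,0,0,0,40]
    - [0,0,0,0,5]
    - [0,0,0,0,5]
    - [0,0,0,0,5]

```text
t: 24.55
eef_pos: [0.5819, 0.3466, 0.039]
orientation: [-3.14, -0.007, 1.195]
force: [-0.8, 0.3, 4.8]
finger_gap: 0.015
```

Request:
servo_tool:
  steps:
    - [0,0,0,0,5]
    - [-4,0,0,0,5]
    - [-10,0,0,0,5]
    - [-12,0,0,0,5]
    - [-12,0,0,0,5]
    - [-10,0,0,0,5]
    - [-6,0,0,0,5]
    - [0,0,0,0,5]

```text
t: 25.55
eef_pos: [0.5619, 0.2961, 0.0389]
orientation: [-3.14, -0.007, 1.195]
force: [-0.9, 0.2, 8.1]
finger_gap: 0.0155
```

Request:
servo_tool:
  steps:
    - [-3,0,-0.5,0,5]
    - [-2,0,0,0,5]
    - [-1,0,0,0,5]
    - [0,0,0,0,5]
    - [0,0,0,0,5]

```text
t: 26.18
eef_pos: [0.56, 0.2913, 0.0389]
orientation: [-3.14, -0.008, 1.196]
force: [-0.5, 2.8, 6.0]
finger_gap: 0.0153
```

Request:
servo_tool:
  steps:
    - [-1,0,0,0,5]
    - [-1,0,0,0,5]
    - [0,0,0,0,5]

```text
t: 26.55
eef_pos: [0.56, 0.2912, 0.0389]
orientation: [-3.14, -0.012, 1.196]
force: [2.7, 6.5, 3.5]
finger_gap: 0.0153
```

```bash
python3 -c "
from h import *
go(.5823,.3462,.0395,1.1962)
c=np.cos(-.3746);s=np.sin(-.3746);o=readout.get_obs();d=o['eef_pos'][:2]-[.5373,.2317];print(c*d[0]+s*d[1],-s*d[0]+c*d[1]);f=o['force'];print('F dock',c*f[0]+s*f[1],-s*f[0]+c*f[1])
c=capture('wrist');save(c,'w12')"
```

```text
t 26.55 p [0.56   0.2912 0.0389] rpy [-3.1398 -0.0123  1.1964] gap 0.0153 F [2.7 6.5 3.5] q [0.37 0.35 0.07 1.28 0.01 2.31]
shift mm (x,y,z) 59.3 0.7 -0.6 turn 0.0002
-0.0006606294587284747 0.06370044571170708
F dock 0.1706310749991493 7.048924707531597
```

Request:
servo_tool:
  steps:
    - [-1.5,0,0,0,5]
    - [0,0,0,0,5]
    - [0,0,0,0,5]

```text
t: 26.98
eef_pos: [0.56, 0.2911, 0.039]
orientation: [-3.14, -0.015, 1.197]
force: [2.8, 9.1, 3.0]
finger_gap: 0.0149
```

Request:
servo_tool:
  steps:
    - [0,0,0,0,25]
    - [0,0,0,0,40]
    - [0,0,0,0,40]
    - [0,0,-15,0,40]
    - [0,0,-40,0,40]
    - [0,0,-45,0,40]
    - [0,0,-45,0,40]
    - [0,0,-40,0,40]

```text
t: 27.98
eef_pos: [0.5582, 0.2857, 0.2255]
orientation: [-3.14, -0.006, 1.195]
force: [0.4, 0.2, -0.4]
finger_gap: 0.0398
```

Request:
servo_tool:
  steps:
    - [-40,0,0,0,40]
    - [-40,0,0,0,40]
    - [0,0,0,0,40]
    - [0,0,0,0,40]

```text
t: 28.48
eef_pos: [0.5289, 0.2116, 0.2227]
orientation: [-3.139, -0.006, 1.195]
force: [-0.1, -0.4, 0.6]
finger_gap: 0.04
```

```bash
python3 -c "
from h import *
go(.5823,.3462,.0395,1.1962)
c=capture('wrist');save(c,'w13');import pickle;pickle.dump(dict(c),open('w13.pkl','wb'))
c=capture('side');save(c,'s13');c=capture('scene');save(c,'c13')"; python3 crop.py w13 w13z 210 60 190 150 4;python3 crop.py s13 s13z 185 320 185 150 4
```

```text
t 28.475 p [0.5289 0.2116 0.2227] rpy [-3.1389 -0.006   1.1948] gap 0.04 F [-0.1 -0.4  0.6] q [0.26 0.16 0.2  1.61 0.01 2.21]
shift mm (x,y,z) 144.8 0.2 183.2 turn -0.0014
```

View pics/w13.png

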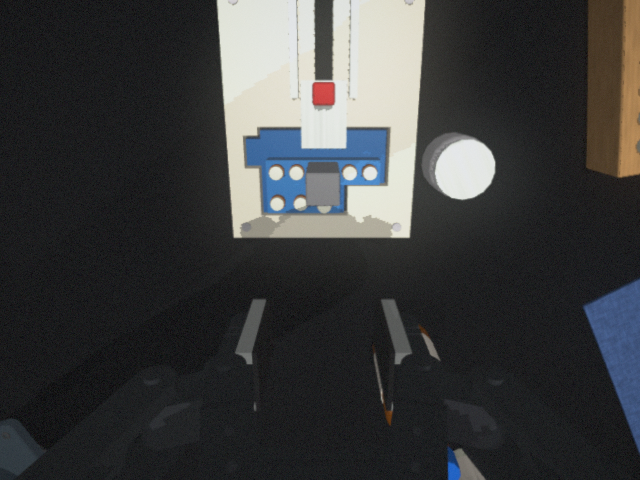

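View pics/w13z.png

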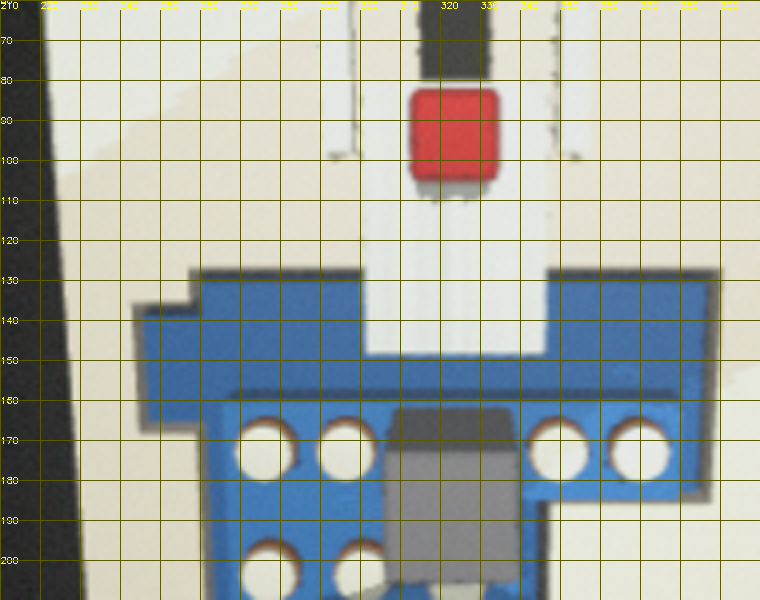

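View pics/s13z.png

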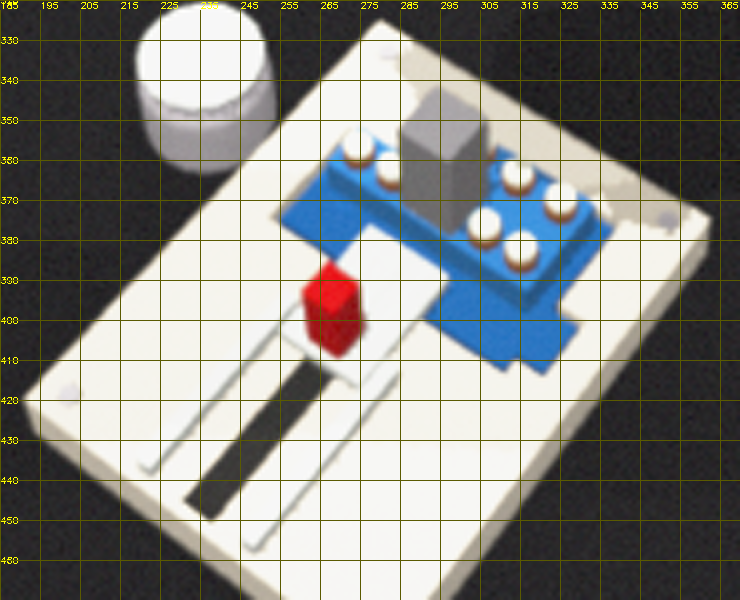

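View pics/c13.png

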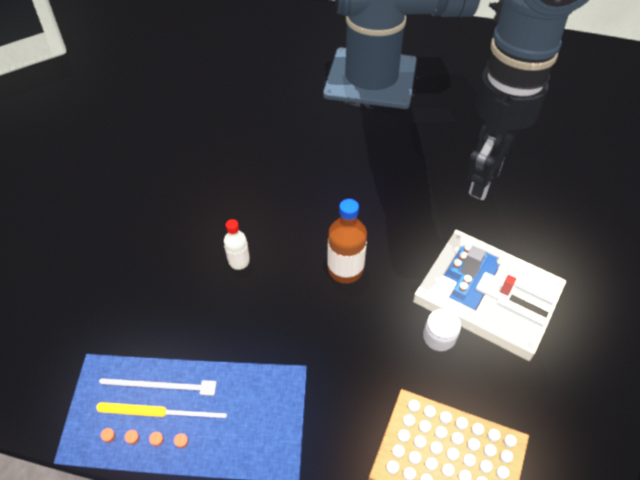

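```bash
python3 - <<'E'
from fit import *
import pickle
w=pickle.load(open("w13.pkl","rb"));p=[.5373,.2317,-.3746];c,s=np.cos(p[2]),np.sin(p[2])
for n,uv,z in(("tipL z31.5",(301,148.5),.0315),("tipR",(346.5,148.5),.0315),("grip",(323.5,93.5),.066),("pocketL y37.5",(258,127.5),.024),("pocketR",(390,127.5),.024)):
    d=atz(w,uv,z)[:2]-p[:2];print(n,(1e3*(c*d[0]+s*d[1])).round(1),(1e3*(-s*d[0]+c*d[1])).round(1))
K=[((-12,12,80),(306.5,172.5)),((12,12,80),(339.5,172.5)),((12,-12,80),(339.5,205.5)),((-12,-12,80),(306.5,205.5)),((-64,6,14),(246.5,165.5)),((-46,13,30),(266,160))]
q,r=fit([(w,K)],p,.008);d=q[:2]-p[:2];print("rack in dock",(c*d[0]+s*d[1])*1e3,(-s*d[0]+c*d[1])*1e3,q[2]-p[2],r.round(1).tolist())
E
```

```text
tipL z31.5 -18.5 21.1
tipR 18.3 21.0
grip -0.2 63.4
pocketL y37.5 -53.7 37.2
pocketR 53.9 37.1
rack in dock -0.5901900157741202 0.10458196375245875 0.003996448166119881 [[-1.2, -0.3], [0.9, -0.5], [0.6, 0.5], [-0.6, 0.6], [0.8, -0.0], [-0.5, -0.1]]
```

The tongue tip is at y = 21 mm, which is fully home, and the rack is seated. Handing in.

```bash
python3 -c "
from h import *
job.finish_job();print(readout.get_obs()['t'])"
```

```text
the job is handed in; nothing more can be done
the job is handed in; nothing more can be done
```

The rack is loaded in the dock and the slide lock is fully home over its rim. I drew the lock back, picked the rack up by its post, turned it to the dock's yaw and lowered it until it touched the floor at about 5 N. I then released it, pushed the lock to its stop (about 9 N of resistance) and let go. It took about 29 s of the 66 s allowed.

Last checks:
- **Lock:** in the wrist camera the tongue tip is at dock y of about 21 mm, which matches the 0.060 stop. The grip is at 63.4 mm, where 63 mm is expected.
- **Rack:** it lies flush in the pocket, within 0.6 mm and 0.004 rad of the dock's pose. When I released it, its underside was at about 8.4 mm, against the floor at 8 mm.
- **Bottles and tin:** in the last scene picture they stand where they were at the start.
- **Robot:** the gripper is open, well above everything and touching nothing.

**One mistake:** after letting go of the drawn-back lock, I sent one 10 mm row down instead of up. The fingertips pressed on the lock's tongue or the rails, reading 38 N up and about 40 N in total at the wrist when that row ended. I backed off at once, and neither the lock nor the dock moved. I did not measure the peak force within that row, so it may have gone slightly over 40 N. The contact should have been at the fingertips, not the gripper's body.

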